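# Set out the mate service on its cork board

### The job

Set out the mate service on the cork board, in this order: stand the steel ring on the middle of the round wooden coaster, seat the gourd in the ring, lay the clear box flat on the middle of the marble slab, lengthways along it, stand the white jar on the middle of the box's lid, and last lay the bombilla in both notches of the little wooden rest, its middle over the rest's middle, either way round. Let go of each thing before you take the next, keep the gourd and the jar upright all the while, and do not shift the metal tumbler or the cork stopper.

Things in the scene. Friction and masses are not known exactly. Their poses are not given: they have to be found in the camera images.
- ring_stand: (mm) loose stand for the gourd: a plain bright steel ring with a vertical axis, outer diameter 62, inner diameter 52, height 26, open at top and bottom, 0.14 kg; starts on the shelf top (z = 0). Origin: centre of its underside, z up.
- gourd: (mm) loose calabash gourd cup, 96 high, upright on a flat foot (diameter 34), 0.16 kg; dark belly 70 wide at height 32; straight bright metal collar, diameter 50, from height 64 to 96 (hold it there, from above). Seated in the ring, its belly rests on the ring's upper inner edge, its underside 17 above the ring's. Starts on the shelf top (z = 0). Origin: centre of its underside, z up.
- clear_box: (mm) loose clear plastic box with its sliding lid shut, 104 long (its x) by 62 wide (its y) by 42 high, with four pale packets inside, flat on top, the lid does not move; 0.16 kg; starts on the shelf top. Grip it across its width. Origin: centre of its underside, z up.
- jar: (mm) loose white ceramic jar, straight sides of diameter 54 up to a height of 60, with a ribbed steel twist cap (diameter 49) from 64 to its full height of 80; the cap stays shut; 0.22 kg; starts upright on the shelf top. Origin: centre of its underside, z up.
- bombilla: (mm) loose metal drinking straw lying along its x on the shelf top (z = 0): round tube of diameter 8 from x = -80 (brass mouthpiece) to +60, then a flat round strainer (diameter 20, 8 thick) centred at x = +70; 0.04 kg. Grip the tube from above at the origin, across y. Origin: underside of the tube at x = 0, near its balance point; the tube's axis is 4 above it; z up.
- coaster: (mm) fixed round dark wooden coaster, diameter 104, 6 thick, on the cork board. Origin: centre of its underside at z = 10 (the board's top), so its top is 6 above the origin.
- slab: (mm) fixed rectangular marble slab, 130 (its x) by 90 (its y), 8 thick, on the cork board. Origin: centre of its underside at z = 10, so its top is 8 above the origin.
- rest: (mm) fixed wooden bombilla rest on the cork board: base plate 90 (its x) by 50 (its y), 4 thick, two cross bars, each 10 thick, at x = -38 and +38, 18 high, each with a notch 24 wide centred on y = 0, its floor 10 above the origin. The bombilla lies along x in both notches; between the bars 66 is free for fingers. Origin: centre of its underside at z = 10 (the board's top), z up.
- tumbler: (mm) loose small round metal tumbler, diameter 40, 48 high, open at the top, standing on the shelf top in a gap between the things and the cork board; to be left where it is. Origin: centre of its underside.
- stopper: (mm) loose round tapered stopper of pale cork, diameter 28 at the foot and 36 at the top, 30 high, standing like the tumbler; to be left where it is. Origin: centre of its underside.
Mind the look-alikes: they are no part of the job. Leave any blue or green look-alike of the gourd alone.

How it is judged:
By the outcome, as a careful person would: the job done as asked, in the order asked, and still so for the second after the job is handed in, with the robot touching nothing.
It also fails if it takes over 138 s, if anything falls off the work surface, if the arm or the gripper's body presses on something with over 40 N, if the wrist force passes 120 N, or if a joint passes its speed limit or range.

### The arm

A 6-joint arm with a two-finger parallel gripper is mounted at the origin on the work surface. World frame = base frame: x ahead of the robot, y to its left, z up, the work surface at z = 0. Lengths are in m, angles in rad, forces in N, time in s.
With the tool pointing down it reaches from about 0.25 to 0.725 m from the base axis. Payload 4 kg.
Tool frame: the origin (TCP) lies midway between the tips of the shut fingers; the grasp point (between the pads) lies 19 mm behind it; z points along the fingers, y is the line along which they close (so a half turn about z gives the same grasp; the last joint's range is limited). The gripper opens to 85 mm and grips with 20 to 120 N. Pads are 22 mm wide; open, the fingers measure 114 mm over their backs; the gripper's body (76 mm by 85 mm) begins 54 mm behind the grasp point. The pads swing forward as they close: fully open they stand 13 mm farther back than shut.
Start: joints at [-1.313, 0.241, 0.005, 1.335, 0, 1.571], TCP at [0.127, -0.483, 0.231] pointing down, gripper open.
Joint ranges: [-2.72, 2.72], [-1.05, 1.87], [-1.09, 1.28], [-1.99, 2.15], [-1.42, 1.44], [-3.14, 3.14]. Speed limits (rad/s): [2.79, 2.79, 3.14, 3.14, 3.14, 3.14].

### API

Orientations are given as a unit quaternion [x, y, z, w].
In Python, from workcell import get_obs, imaging, workorder gives the robot as it stands.
- The arm moves only by the tool jog_arm, called as a command line: name --argument value ..., lists and objects as JSON in quotes. Schema: {"type":"object","properties":{"ticks":{"type":"object","properties":{"segments":{"type":"array","items":{"type":"array","items":{"type":"number"},"minItems":7,"maxItems":7},"minItems":1,"maxItems":10}},"additionalProperties":false,"required":["segments"]},"only":{"type":"string"},"quiet":{"type":"boolean"},"lines":{"type":"string"}},"required":["ticks"],"additionalProperties":false}. ticks is an object whose key "segments" holds a list of rows, 1 to 10 of them, each of 7 numbers: a rotation vector rx, ry, rz in rad, then dx, dy, dz in mm, then the finger opening in m; each row is the pose to reach, as a shift and turn from the pose commanded when the call began, along the tool's axes at that moment; what a row does not reach only later rows make up. A row lasts 1/8 s, in which the tool goes at most 0.0625 m and 0.188 rad, less where a joint would pass 70% of its speed; a pose out of reach is approached as far as the arm can. The fingers move at their own pace and stop on an object; the grip force is fixed at half the most. Time passes only in rows, so rows that do not move let the fingers close. The tool returns the time, the measured TCP pose, the force, the opening and the grip force at its end. only (a regular expression) keeps the lines of the reply that match it, lines (a string "A,B") keeps lines A to B, and quiet returns only ok. Input that does not fit is refused with a message, and nothing moves.
- get_obs(): the state, without advancing time (a new reading comes with each control period).
- imaging.camera(name): name is "side" or "top" or "wrist"; returns (picture, depth): 420x560x3 uint8, red, green, blue; 420x560 float32, m along the optical axis (not along the pixel's ray), 0 where there is no reading.
- imaging.calibration(name): a dict with "mtx" (3x3 intrinsics, pixels), "k1" (the pictures are not rectified: a ray, as slopes to the right and down, at radius r is drawn at 1 + k1 r^2 times it, then the intrinsics apply), "R" (3x3) and "t" (3): a world point X has camera coordinates R X + t. Camera axes: x right, y down, z forward; pixel columns grow to the right and rows downward; lengths in m; the calibration is good to about 2 mm. A picture is of the moment at which its call begins: read the wrist's pose just before it. calibration takes no time and is no camera call; for the wrist camera it gives the pose at the moment of the call.
- workorder.job_done(): hands the job in; it is judged then, once.
The state is a dict: "clock": time; "joint_pos": joint angles; "joint_vel": joint speeds; "tau": joint torques, N m; "eef_pos": TCP position; "tool_rot": TCP orientation; "ft_force": force on the tool from outside, world axes, zero at the start; "ft_torque": the same for the moment, N m; "grip_width": finger opening in m; "grasp_force": force on a finger pad.
Only numpy, scipy, OpenCV 4.12 (cv2) and the standard library are available. Lean on these libraries where they do the work, as an engineer would, in place of code of your own. Each camera call takes 0.05 s, during which the arm holds its last target. There are 200 camera calls.

## Working session

There is one attempt and no reset: what is moved stays moved. The work goes in short steps, Python scripts to look and compute and a tool call to move; the robot and the scene stay as the last step left them, time stands still between calls to the robot, and variables do not carry over. Pictures are saved under pics/ and viewed, at most 14 in all, crops included, and the job is handed in when it is done.

```bash
mkdir -p pics; ls; python3 - <<'E'
from workcell import get_obs, imaging
import cv2, numpy as np
for n in ("top","side"):
    p,d=imaging.camera(n); cv2.imwrite(f"pics/{n}0.png",p[:,:,::-1]); np.savez(f"{n}0.npz",p=p,d=d)
    c=imaging.calibration(n); print(n,{k:np.round(v,4).tolist() for k,v in c.items()})
o=get_obs(); print({k:np.round(v,3).tolist() for k,v in o.items()})
c=imaging.calibration("wrist");print({k:np.round(v,4).tolist() for k,v in c.items()})
E
```

```text
pics
top {'mtx': [[420.8842, 0.0, 282.8676], [0.0, 420.8842, 213.1092], [0.0, 0.0, 1.0]], 'k1': -0.1322, 'R': [[-0.0021, -1.0, 0.0053], [-0.9972, 0.0017, -0.0749], [0.0749, -0.0055, -0.9972]], 't': [-0.0604, 0.5028, 1.0024]}
side {'mtx': [[497.3524, 0.0, 286.7455], [0.0, 497.3524, 210.1579], [0.0, 0.0, 1.0]], 'k1': -0.0314, 'R': [[-0.9217, -0.3877, -0.0101], [-0.2274, 0.5615, -0.7957], [0.3141, -0.7311, -0.6057]], 't': [0.444, 0.1781, 0.987]}
{'clock': 0.1, 'joint_pos': [-1.313, 0.241, 0.004, 1.335, -0.0, 1.571], 'joint_vel': [0.0, -0.001, 0.004, -0.002, -0.001, -0.001], 'tau': [-0.001, -37.314, 25.301, 0.011, -0.0, -0.0], 'eef_pos': [0.127, -0.483, 0.23], 'tool_rot': [0.992, 0.129, -0.0, -0.001], 'ft_force': [1.224, 0.496, -0.048], 'ft_torque': [0.018, -0.026, -0.019], 'grasp_force': 0.0, 'grip_width': 0.086}
{'mtx': [[368.0284, 0.0, 282.9457], [0.0, 368.0284, 213.2993], [0.0, 0.0, 1.0]], 'k1': 0.0158, 'R': [[0.2549, -0.967, -0.0026], [-0.9207, -0.2435, 0.305], [-0.2955, -0.0753, -0.9524]], 't': [-0.4983, -0.0402, 0.3802]}
```

View pics/top0.png

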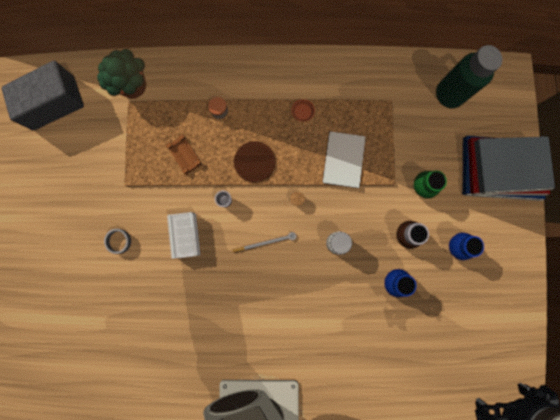

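View pics/side0.png

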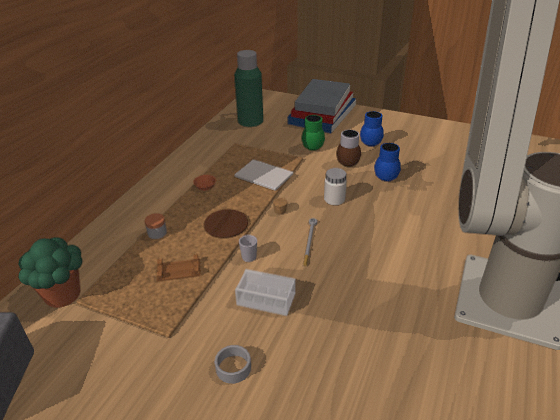

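Top view: ring (118,241), box (184,235), bombilla (265,243; strainer at 293,237), jar (340,243), brown gourd (412,234), coaster (255,162), slab (345,160), rest (185,154), tumbler (223,199) and stopper (297,199). The side view agrees. The blue and green gourds are look-alikes.

```bash
cat > h.py <<'E'
import numpy as np, cv2
from workcell import get_obs, imaging
from scipy.spatial.transform import Rotation as Ro
def grab(n):
    c=imaging.calibration(n); p,d=imaging.camera(n); return p,d,c
def slopes(uv,c):
    uv=np.asarray(uv,float).reshape(-1,1,2)
    return cv2.undistortPoints(uv,c["mtx"],np.array([c["k1"],0,0,0.]),None,None,None).reshape(-1,2) if 0 else \
      cv2.undistortPoints(uv,np.asarray(c["mtx"],float),np.array([c["k1"],0,0,0.])).reshape(-1,2)
def onplane(uv,z,c):
    s=slopes(uv,c); R,t=np.asarray(c["R"]),np.asarray(c["t"])
    D=np.c_[s,np.ones(len(s))]@R; C=-R.T@t
    return C+D*((z-C[2])/D[:,2])[:,None]
def cloud(d,c):
    h,w=d.shape; u,v=np.meshgrid(np.arange(w),np.arange(h))
    s=slopes(np.c_[u.ravel(),v.ravel()],c); P=np.c_[s,np.ones(len(s))]*d.reshape(-1,1)
    R,t=np.asarray(c["R"]),np.asarray(c["t"])
    return ((P-t)@R).reshape(h,w,3)
def project(X,c):
    return cv2.projectPoints(np.asarray(X,float).reshape(-1,1,3),cv2.Rodrigues(np.asarray(c["R"],float))[0],np.asarray(c["t"],float),np.asarray(c["mtx"],float),np.array([c["k1"],0,0,0.]))[0].reshape(-1,2)
def blob(mask,seed):
    n,l,s,ce=cv2.connectedComponentsWithStats(mask.astype(np.uint8))
    ids=[i for i in range(1,n) if s[i,4]>8]
    ys,xs=[None]*n,None
    best=min(ids,key=lambda i:np.min(np.hypot(*(np.argwhere(l==i)-np.array(seed)[::-1]).T)))
    return l==best
def totool(dx,dy,dz):
    o=get_obs(); return Ro.from_quat(o["tool_rot"]).inv().apply([dx,dy,dz])
E
python3 - <<'E'
from h import *
z=np.load("top0.npz"); p,d=z["p"],z["d"]; c=imaging.calibration("top")
W=cloud(d,c); Z=np.where(d>0,W[...,2],-1)
print("table z",np.median(Z[300:340,60:200]),"board z",np.median(Z[170:180,300:315]))
def rep(n,m,zp):
    ys,xs=np.nonzero(m)
    k,_=cv2.findContours(m.astype(np.uint8),0,cv2.CHAIN_APPROX_NONE); k=max(k,key=cv2.contourArea)[:,0]
    w=onplane(k,zp,c)[:,:2]*1000
    r=cv2.minAreaRect(w.astype(np.float32)); print(n,len(xs),"rect",np.round(r[0],1),np.round(r[1],1),round(r[2],1),"circ",np.round(cv2.minEnclosingCircle(w.astype(np.float32)),1) if 0 else cv2.minEnclosingCircle(w.astype(np.float32)),"Z90 %.1f"%(1000*np.percentile(Z[m],90)))
for n,s,lo,zp in [("ring",(118,229),.018,.026),("box",(184,235),.03,.042),("jar",(340,243),.07,.08),("gourd",(412,234),.085,.096),("tumbler",(223,199),.04,.048),("stopper",(297,199),.022,.03),
  ("rest",(185,154),.0125,.024),("thingA",(217,105),.03,.05),("thingB",(303,110),.015,.02)]:
    rep(n,blob((Z>lo)&(Z<zp+.008),s),zp)
hsv=cv2.cvtColor(p,cv2.COLOR_RGB2HSV)
for q in [(255,162),(345,160),(185,154),(250,243),(293,237),(270,180),(280,242),(260,232),(238,250)]: print(q,hsv[q[1],q[0]],np.round(W[q[1],q[0]]*1000))
E
```

```text
table z -0.001347101604349376 board z 0.008728613566873943
ring 171 rect [434.5 347.4] [58.8 61.4] 0.5 circ ((434.30145263671875, 347.0129089355469), 32.03318405151367) Z90 26.1
box 1120 rect [449.6 177.8] [102.4  63.8] 6.6 circ ((449.3471374511719, 178.31365966796875), 57.739601135253906) Z90 42.8
jar 361 rect [ 430.7 -192. ] [46.9 48.9] 13.7 circ ((430.0617370605469, -192.02886962890625), 25.31879234313965) Z90 81.1
gourd 381 rect [ 450.  -366.8] [49.4 47.7] 89.5 circ ((451.06646728515625, -366.78240966796875), 26.077835083007812) Z90 97.6
tumbler 70 rect [535.5  81.7] [35.8 35.7] 89.9 circ ((534.3556518554688, 81.3175048828125), 19.750734329223633) Z90 48.2
stopper 161 rect [537.1 -94.2] [31.3 31.5] 89.8 circ ((537.1651611328125, -94.290283203125), 17.145578384399414) Z90 31.0
rest 423 rect [647.8 183.7] [89.9 51.1] 32.9 circ ((648.902099609375, 183.36387634277344), 49.933353424072266) Z90 26.7
thingA 303 rect [760.2  98.1] [48.6 44. ] 1.0 circ ((760.1544189453125, 98.09465789794922), 26.20037841796875) Z90 52.3
thingB 194 rect [ 760.3 -110.9] [55.4 56.3] 45.7 circ ((760.03369140625, -110.90032958984375), 29.236310958862305) Z90 25.6
(255, 162) [ 10 179  64] [630.   7.  10.]
(345, 160) [ 14  23 147] [ 634. -215.   17.]
(185, 154) [ 12 167 136] [651. 182.  14.]
(250, 243) [ 16 127 167] [430.  20.  -0.]
(293, 237) [ 19  16 124] [445. -86.   8.]
(270, 180) [ 14 150 155] [586. -30.   7.]
(280, 242) [ 15 129 138] [433. -54.   1.]
(260, 232) [ 16 130 178] [458.  -5.  -2.]
(238, 250) [ 18 178 123] [413.  48.   8.]
```

```bash
python3 - <<'E'
import cv2
i=cv2.imread("pics/top0.png")[90:290,90:450]
cv2.imwrite("pics/top0c.png",cv2.resize(cv2.convertScaleAbs(i,alpha=1.4),(792,440),interpolation=cv2.INTER_CUBIC))
E
```

```text
(no output)
```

View pics/top0c.png

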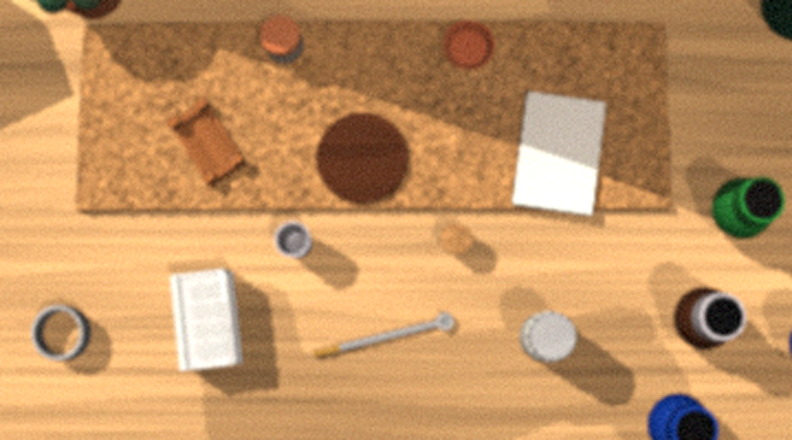

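The crop shows the ring, box, bombilla (brass mouthpiece left, strainer right), jar and gourd in a row. The rest is tilted, with bars at crop (190,112) and (228,170). The slab is tilted slightly, and half of it is in shadow. Now I'll measure the fixed targets and the bombilla.

```bash
python3 - <<'E'
from h import *
z=np.load("top0.npz"); p,d=z["p"],z["d"]; c=imaging.calibration("top")
W=cloud(d,c); Z=np.where(d>0,W[...,2],-1)
hsv=cv2.cvtColor(p,cv2.COLOR_RGB2HSV); H,S,V=[hsv[...,i].astype(int) for i in range(3)]
def rep(n,m,zp):
    k,_=cv2.findContours(m.astype(np.uint8),0,cv2.CHAIN_APPROX_NONE); k=max(k,key=cv2.contourArea)[:,0]
    w=(onplane(k,zp,c)[:,:2]*1000).astype(np.float32)
    r=cv2.minAreaRect(w); e=cv2.fitEllipse(w)
    ys,xs=np.nonzero(m); ce=onplane(np.c_[xs,ys],zp,c)[:,:2].mean(0)*1000
    print(n,len(xs),"rect",np.round(r[0],1),np.round(r[1],1),round(r[2],1),"ell",np.round(e[0],1),np.round(e[1],1),"cent",np.round(ce,1))
on=(W[...,0]>.57)&(W[...,0]<.80)
rep("coaster",blob((V<100)&(S>150)&on&(abs(W[...,1])<.08)&(W[...,0]<.69),(255,162)),.016)
rep("slab",blob((S<70)&on,(345,160)),.018)
b=(Z>.021)&(Z<.034)&on
rep("bar1",blob(b,(176,143)),.028); rep("bar2",blob(b,(194,166)),.028)
# bombilla
m=(Z>.003)&(W[...,0]>.38)&(W[...,0]<.48)&(W[...,1]>-.12)&(W[...,1]<.09)
m2=m&((Z>.004))
m2=blob(m2,(265,244)); rep("bomb",m2,.006)
ys,xs=np.nonzero(m2); w=onplane(np.c_[xs,ys],.006,c)[:,:2]*1000
t=w[w[:,1]>-72]; v=cv2.fitLine(t.astype(np.float32),cv2.DIST_L2,0,.01,.01).ravel(); print("line",v,np.degrees(np.arctan2(v[1],v[0])))
u=v[:2] if v[1]<0 else -v[:2]
s=(w-v[2:])@u; print("ends",s.min(),s.max(),"origin from mouth",v[2:]+u*(s.min()+80),"from strainer",v[2:]+u*(s.max()-80))
# box rows with tighter
bx=blob((Z>.034)&(Z<.05),(184,235)); rep("box",bx,.042)
rep("ring",blob((Z>.018)&(Z<.034),(118,229)),.026)
# side triangulation check
zs=np.load("side0.npz"); cs=imaging.calibration("side"); Ws=cloud(zs["d"],cs)
for n,(x,y),r,lo in [("ring",(.4345,.347),.05,.02),("box",(.4495,.178),.08,.036),("jar",(.430,-.192),.05,.076),("gourd",(.4505,-.367),.05,.09),("bomb",(.431,-.02),.1,.004),("rest",(.648,.1835),.06,.024)]:
    M=(np.hypot(Ws[...,0]-x,Ws[...,1]-y)<r)&(Ws[...,2]>lo)&(zs["d"]>0)
    q=Ws[M]*1000; rr=cv2.minAreaRect(q[:,:2].astype(np.float32)); print("side",n,len(q),np.round(rr[0],1),np.round(rr[1],1),round(rr[2],1),np.round(np.percentile(q[:,2],95),1))
E
```

```text
coaster 1309 rect [628.3   8.3] [101.2 102.6] 90.0 ell [630.1   7.7] [ 99.1 102.3] cent [629.9   7.9]
slab 1889 rect [ 635.9 -212.4] [ 91.6 131.7] 81.9 ell [ 635.9 -212. ] [102.2 153.6] cent [ 635.7 -211.7]
bar1 23 rect [689.8 188.9] [10.7 12.4] 34.0 ell [689.9 189.1] [11.  14.3] cent [689.9 188.9]
bar2 26 rect [627.6 148.2] [10.7 13.8] 45.2 ell [627.6 148.4] [11.4 14.9] cent [627.5 148.5]
bomb 197 rect [433.  -14.9] [ 18.3 156.1] 11.4 ell [431.6 -20.8] [ 20.6 133.7] cent [432.8 -24.4]
line [ 2.4220805e-01 -9.7022432e-01  4.2854520e+02 -6.8659005e+00] -75.9831
ends -69.29804162597878 86.86123829480943 origin from mouth [431.13729699 -17.24920081] from strainer [430.20704367 -13.52284078]
box 1105 rect [449.6 178.4] [102.4  62.6] 6.6 ell [449.  178.5] [ 68.8 122. ] cent [449.2 178.6]
ring 171 rect [434.5 347.4] [58.8 61.4] 0.5 ell [434.5 347.7] [60.7 60.9] cent [434.2 349.9]
side ring 377 [435.1 352.1] [58.9 62.8] 28.9 28.6
side box 1351 [450.5 183.4] [106.1  65.9] 6.8 43.9
side jar 199 [ 431.7 -190.1] [46.3 52.1] 18.7 82.3
side gourd 165 [ 450.5 -364.6] [45.9 51.3] 18.1 98.8
side bomb 192 [466.3  -6.9] [116.2 164. ] 10.1 9.9
side rest 109 [650.5 188.3] [84.6 52.5] 33.5 30.5
```

The manual's scale: shifts go in mm. Converting my numbers, 0.337 m is 337, -0.204 m is -204.

jog_arm --ticks '{"segments":[[0, 0, 0.258, 337, -204, 0, 0.085], [0, 0, 0.258, 337, -204, 0, 0.085], [0, 0, 0.258, 337, -204, 0, 0.085], [0, 0, 0.258, 337, -204, 0, 0.085], [0, 0, 0.258, 337, -204, 0, 0.085], [0, 0, 0.258, 337, -204, 0, 0.085], [0, 0, 0.258, 337, -204, 0, 0.085], [0, 0, 0.258, 337, -204, 0, 0.085]]}'

```text
clock: 1.1
eef_pos: [0.402, -0.1989, 0.2308]
tool_rot: [1.0, 0.002, -0.001, -0.0]
ft_force: [-0.7, -0.5, 0.1]
grip_width: 0.0852
grasp_force: 0.0
```

```bash
python3 -c "
from h import *
o=get_obs();print(o['joint_pos'],o['eef_pos'],Ro.from_quat(o['tool_rot']).as_matrix().round(3))"
```

```text
[-4.59345779e-01  1.39943759e-01 -1.21648144e-01  1.31031491e+00
 -1.07082189e-04  2.67846272e+00] [ 0.40200672 -0.19888254  0.23078218] [[ 1.     0.004 -0.001]
 [ 0.004 -1.     0.   ]
 [-0.001 -0.    -1.   ]]
```

To row units: -0.546 m is -546, 0.032 m is 32.

jog_arm --ticks '{"segments":[[0, 0, -1.6, 32, -546, 0, 0.085], [0, 0, -1.6, 32, -546, 0, 0.085], [0, 0, -1.6, 32, -546, 0, 0.085], [0, 0, -1.6, 32, -546, 0, 0.085], [0, 0, -1.6, 32, -546, 0, 0.085], [0, 0, -1.6, 32, -546, 0, 0.085], [0, 0, -1.6, 32, -546, 0, 0.085], [0, 0, -1.6, 32, -546, 0, 0.085], [0, 0, -1.6, 32, -546, 0, 0.085], [0, 0, -1.6, 32, -546, 0, 0.085]]}'

```text
clock: 2.35
eef_pos: [0.4336, 0.3472, 0.2301]
tool_rot: [0.696, 0.718, -0.001, -0.0]
ft_force: [-0.7, -1.1, -0.9]
grip_width: 0.0852
grasp_force: 0.0
```

jog_arm --ticks '{"segments":[[0, 0, -1.54, 0, 0, 0, 0.085], [0, 0, -1.54, 0, 0, 0, 0.085], [0, 0, -1.54, 0, 0, 0, 0.085], [0, 0, -1.54, 0, 0, 0, 0.085], [0, 0, -1.54, 0, 0, 0, 0.085], [0, 0, -1.54, 0, 0, 0, 0.085], [0, 0, -1.54, 0, 0, 0, 0.085], [0, 0, -1.54, 0, 0, 0, 0.085], [0, 0, -1.54, 0, 0, 0, 0.085], [0, 0, -1.54, 0, 0, 0, 0.085]]}'

```text
clock: 3.6
eef_pos: [0.4339, 0.3435, 0.2313]
tool_rot: [0.003, 1.0, -0.0, -0.0]
ft_force: [-0.0, -0.5, -0.8]
grip_width: 0.085
grasp_force: 0.0
```

```bash
python3 - <<'E'
from h import *
p,d,c=grab("wrist"); o=get_obs(); cv2.imwrite("pics/w1.png",p[:,:,::-1])
R=Ro.from_quat(o["tool_rot"]).as_matrix()
C=-np.asarray(c["R"]).T@c["t"]; print("cam in tool",R.T@(C-o["eef_pos"]),"fwd",R.T@c["R"][2], np.degrees(np.arctan2(R[1,0],R[0,0])),o["joint_pos"])
W=cloud(d,c); Z=np.where(d>0,W[...,2],-1)
m=(Z>.015)&(Z<.035)&(np.hypot(W[...,0]-.4345,W[...,1]-.348)<.05)
q=W[m]*1000; e=cv2.minAreaRect(q[:,:2].astype(np.float32)); print(len(q),e,np.percentile(q[:,2],[5,50,95]))
print(project([.4345,.348,.026],c))
E
```

```text
cam in tool [ 7.89107831e-02 -5.67142652e-05 -1.42574183e-01] fwd [-3.05671734e-01  4.66539032e-04  9.52136846e-01] 179.69686029707302 [ 6.70324872e-01  3.48285039e-01  1.52848826e-01  1.37606437e+00
 -4.15480597e-04  6.75615693e-01]
1154 ((435.2519226074219, 350.6576232910156), (60.3327522277832, 61.20407485961914), 88.5468978881836) [17.02006564 25.53428728 26.99067466]
[[287.32773952 181.65058592]]
```

View pics/w1.png

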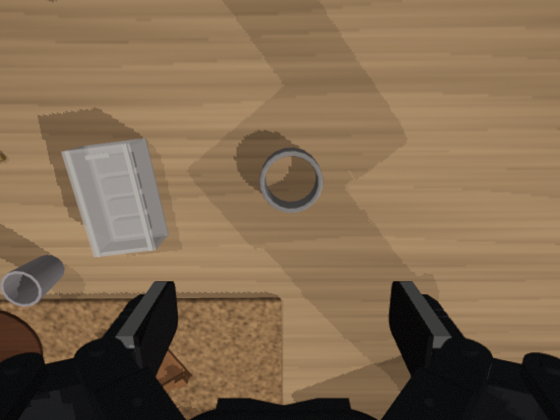

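Wrist view: the ring is at (291,181), with the box at left and the tumbler at (25,285). The three views put the ring at about (0.435, 0.350). Descending.

To row units: 0.17 m is 170, 0.06 m is 60.

jog_arm --ticks '{"segments":[[0, 0, 0, -1, 6.5, 60, 0.085], [0, 0, 0, -1, 6.5, 120, 0.085], [0, 0, 0, -1, 6.5, 170, 0.085], [0, 0, 0, -1, 6.5, 190, 0.085], [0, 0, 0, -1, 6.5, 210, 0.085], [0, 0, 0, -1, 6.5, 225, 0.085], [0, 0, 0, -1, 6.5, 225, 0.085]]}'

```text
clock: 4.53
eef_pos: [0.4338, 0.3511, 0.0052]
tool_rot: [0.001, 1.0, -0.001, -0.001]
ft_force: [0.8, -0.3, 0.1]
grip_width: 0.0852
grasp_force: 0.0
```

jog_arm --ticks '{"segments":[[0, 0, 0, -1, 0, 1, 0.05], [0, 0, 0, -1, 0, 1, 0.05], [0, 0, 0, -1, 0, 1, 0.05], [0, 0, 0, -1, 0, 1, 0.05], [0, 0, 0, -1, 0, 1, 0.05]]}'

```text
clock: 5.15
eef_pos: [0.4366, 0.3529, 0.007]
tool_rot: [0.001, 1.0, 0.001, 0.001]
ft_force: [0.4, -1.4, 5.7]
grip_width: 0.059
grasp_force: 65.2
```

jog_arm --ticks '{"segments":[[0, 0, 0, 0, 0, -30, 0.05], [0, 0, 0, 0, 0, -80, 0.05], [0, 0, 0, 0, 0, -80, 0.05]]}'

```text
clock: 5.52
eef_pos: [0.4382, 0.3545, 0.0898]
tool_rot: [0.001, 1.0, 0.003, 0.004]
ft_force: [1.3, 0.9, -1.9]
grip_width: 0.0593
grasp_force: 65.6
```

```bash
python3 - <<'E'
from h import *
p,d,c=grab("wrist"); o=get_obs(); cv2.imwrite("pics/w2.png",p[:,:,::-1])
print(o["eef_pos"],o["grip_width"],o["joint_pos"])
E
```

```text
[0.43675496 0.35334683 0.08742943] 0.05926493058965155 [ 6.80163846e-01  4.57711911e-01 -7.20977278e-02  1.03599943e+00
  1.06552350e-04  6.81893495e-01]
```

View pics/w2.png

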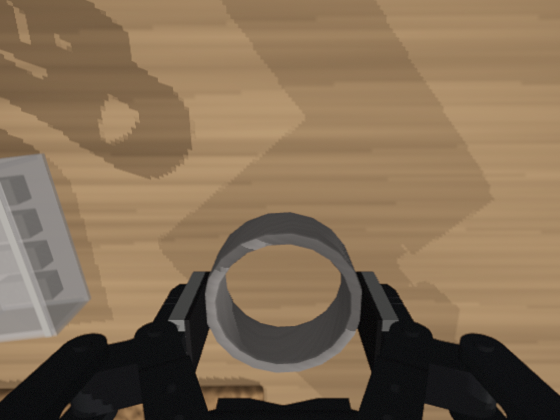

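The ring is held between the pads, with its rim spanning columns 206–360 and rows 213–372. Now I'll measure where it sits relative to the TCP.

```bash
python3 - <<'E'
from h import *
p,d,c=grab("wrist"); o=get_obs(); W=cloud(d,c)
T=(W-o["eef_pos"])@Ro.from_quat(o["tool_rot"]).as_matrix()*1000
hsv=cv2.cvtColor(p,cv2.COLOR_RGB2HSV)
m=(hsv[...,1]<60)&(d>0)&(abs(T[...,1])<36)&(T[...,2]>-30)&(T[...,2]<15)&(abs(T[...,0])<45)
q=T[m]; zt=np.percentile(q[:,2],3); print("top z",zt,len(q))
k=q[q[:,2]<zt+4]; e=cv2.minAreaRect(k[:,:2].astype(np.float32)); print(e)
ax=k[abs(k[:,1])<12][:,0]; print("x range",ax.min(),ax.max())
print(o["eef_pos"],Ro.from_quat(o["tool_rot"]).as_matrix().round(3).tolist(),o["clock"])
E
```

```text
top z -26.220084338347288 13638
((6.549673080444336, -0.3497657775878906), (44.31839370727539, 70.02371215820312), 10.02415943145752)
x range 25.93180601538174 28.187155138416813
[0.43548295 0.35233381 0.08561619] [[-1.0, 0.002, 0.001], [0.002, 1.0, 0.001], [-0.001, 0.001, -1.0]] 5.625
```

```bash
python3 - <<'E'
from h import *
p,d,c=grab("wrist"); o=get_obs(); W=cloud(d,c)
T=(W-o["eef_pos"])@Ro.from_quat(o["tool_rot"]).as_matrix()*1000
for r in list(range(206,250,4))+list(range(320,385,4)): print(r,T[r,284].round(1),end="; ")
print()
for col in list(range(200,232,4))+list(range(336,368,4)): print(col,T[300,col].round(1),end="; ")
E
```

```text
206 [ 9.7  1.9 84.3]; 210 [ 6.8  1.9 85.1]; 214 [31.2  1.5  1.6]; 218 [31.   1.4 -3. ]; 222 [31.2  1.4 -8.3]; 226 [ 31.1   1.4 -12.8]; 230 [ 31.3   1.4 -17.5]; 234 [ 30.6   1.4 -19.7]; 238 [ 29.3   1.4 -20.4]; 242 [ 27.7   1.4 -20.2]; 246 [-18.2   1.9  84.3]; 320 [-75.1   2.   83.5]; 324 [-78.5   2.   83.7]; 328 [-24.9   1.5   2.9]; 332 [-24.5   1.5  -0.7]; 336 [-25.4   1.5  -2.3]; 340 [-25.1   1.5  -5.5]; 344 [-25.1   1.5  -8.3]; 348 [-25.    1.4 -11.1]; 352 [-25.2   1.4 -13.4]; 356 [-24.8   1.4 -16.4]; 360 [-24.7   1.4 -18.9]; 364 [-26.7   1.4 -18.8]; 368 [-27.5   1.4 -20.2]; 372 [-120.6    2.    83.9]; 376 [-124.4    2.    84.1]; 380 [-129.1    2.    85.1]; 384 [-132.4    2.    84.7]; 
200 [  8.1 -28.9 -27. ]; 204 [  4.9 -28.7 -21.8]; 208 [  4.1 -27.5 -20.4]; 212 [  3.5 -26.2 -19.5]; 216 [  78.5    0.7 -143.6]; 220 [ -1.5 -24.7 -11.3]; 224 [ -5.7 -24.3  -4.2]; 228 [ -8.3 -23.3   0. ]; 336 [-9.7 24.9  2.1]; 340 [-6.6 25.8 -2.9]; 344 [-3.7 26.6 -7.8]; 348 [  1.   26.7 -15.5]; 352 [  4.4  27.1 -21.1]; 356 [  4.5  28.6 -21.2]; 360 [  4.   30.3 -20.4]; 364 [  6.3  30.8 -24.2];
```

Ring held: centre about (0.3, 0.8) mm from the TCP, underside 5.7 mm below it. Next I'll go beside the coaster and check it with the wrist camera.

To row units: -0.232 m is -232, -0.195 m is -195.

jog_arm --ticks '{"segments":[[0, 0, 0, -195, -232, -45, 0.05], [0, 0, 0, -195, -232, -45, 0.05], [0, 0, 0, -195, -232, -45, 0.05], [0, 0, 0, -195, -232, -45, 0.05], [0, 0, 0, -195, -232, -45, 0.05], [0, 0, 0, -195, -232, -45, 0.05], [0, 0, 0, -195, -232, -45, 0.05]]}'

```text
clock: 6.55
eef_pos: [0.6286, 0.1195, 0.128]
tool_rot: [0.001, 1.0, -0.0, -0.002]
ft_force: [0.1, -0.4, -2.4]
grip_width: 0.0592
grasp_force: 65.6
```

```bash
python3 - <<'E'
from h import *
o=get_obs();p,d,c=grab("wrist"); cv2.imwrite("pics/w3.png",p[:,:,::-1])
print(o["eef_pos"],Ro.from_quat(o["tool_rot"]).as_matrix().round(3).tolist())
hsv=cv2.cvtColor(p,cv2.COLOR_RGB2HSV); W=cloud(d,c)
m=(hsv[...,2]<100)&(hsv[...,1]>140)&(np.hypot(W[...,0]-.63,W[...,1]-.008)<.062)&(abs(W[...,2]-.016)<.008)
m=cv2.morphologyEx(m.astype(np.uint8),cv2.MORPH_CLOSE,np.ones((5,5)))
k,_=cv2.findContours(m,0,cv2.CHAIN_APPROX_NONE);k=max(k,key=cv2.contourArea)[:,0]
w=(onplane(k,.016,c)[:,:2]*1000).astype(np.float32);print(m.sum(),cv2.fitEllipse(w),cv2.minAreaRect(w),np.median(W[m>0][:,2]), k.min(0),k.max(0))
E
```

```text
[0.62855141 0.11953034 0.12796574] [[-1.0, 0.002, -0.005], [0.002, 1.0, -0.0], [0.005, -0.0, -1.0]]
2535 ((613.8997802734375, 3.241497039794922), (66.08464050292969, 125.20553588867188), 174.1736297607422) ((613.8958129882812, 13.712608337402344), (66.245361328125, 98.50750732421875), 1.3596091270446777) 0.015874594257210734 [ 72 144] [205 236]
```

View pics/w3.png

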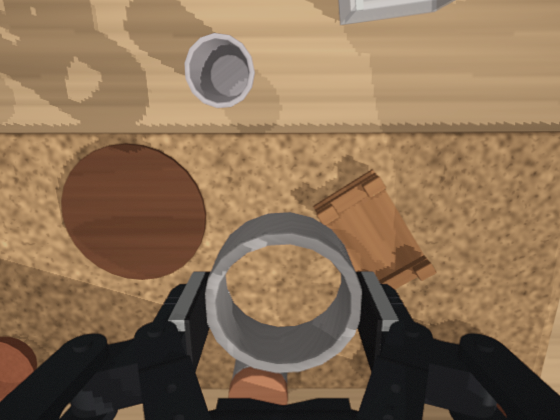

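The coaster is at (134,211) in the wrist view, unobstructed. The rest's bars are at (350,195) and (405,275), and the tumbler is at (220,70).

```bash
python3 - <<'E'
from h import *
p,d,c=grab("wrist"); W=cloud(d,c); np.savez("w3.npz",p=p,d=d,**c)
hsv=cv2.cvtColor(p,cv2.COLOR_RGB2HSV); print(hsv[211,134],hsv[250,134],hsv[260,60],hsv[170,50],hsv[230,200])
b=cv2.GaussianBlur(p,(5,5),0); g=b[...,1].astype(int)
m=(g<75)&(np.hypot(W[...,0]-.63,W[...,1]-.008)<.07)&(abs(W[...,2]-.015)<.008)
m=cv2.morphologyEx(m.astype(np.uint8),cv2.MORPH_OPEN,np.ones((9,9)))
k,_=cv2.findContours(m,0,cv2.CHAIN_APPROX_NONE);k=max(k,key=cv2.contourArea)[:,0]
w=(onplane(k,.016,c)[:,:2]*1000).astype(np.float32);print(m.sum(),cv2.fitEllipse(w),cv2.minAreaRect(w),k.min(0),k.max(0))
m=(W[...,2]>.024)&(W[...,2]<.034)&(np.hypot(W[...,0]-.65,W[...,1]-.184)<.06)&(d>0)
q=W[m][:,:2].astype(np.float32)*1000; print("bars",len(q),cv2.minAreaRect(q))
E
```

```text
[ 11 141 107] [ 11 138 105] [ 16 111 179] [ 16 109 189] [ 10 146  98]
14562 ((630.5729370117188, 11.691821098327637), (98.80345153808594, 100.75387573242188), 18.36941146850586) ((631.2887573242188, 11.918807983398438), (100.6008529663086, 102.15363311767578), 26.08445167541504) [ 62 144] [203 277]
bars 837 ((650.69189453125, 186.96209716796875), (87.04805755615234, 50.35557174682617), 33.23691177368164)
```

To row units: -0.1085 m is -108.5, 0.08 m is 80.

jog_arm --ticks '{"segments":[[0, 0, 0, -2, -60, 0, 0.05], [0, 0, 0, -2, -108.5, 40, 0.05], [0, 0, 0, -2, -108.5, 80, 0.05], [0, 0, 0, -2, -108.5, 90, 0.05], [0, 0, 0, -2, -108.5, 90, 0.05], [0, 0, 0, -2, -108.5, 90, 0.05]]}'

```text
clock: 7.4
eef_pos: [0.6333, 0.0126, 0.0423]
tool_rot: [-0.0, 1.0, 0.0, 0.002]
ft_force: [0.6, 0.9, -2.6]
grip_width: 0.0593
grasp_force: 65.7
```

jog_arm --ticks '{"segments":[[0, 0, 0, 2, -1, 10, 0.05], [0, 0, 0, 2, -1, 14, 0.05], [0, 0, 0, 2, -1, 17, 0.05], [0, 0, 0, 2, -1, 17, 0.05], [0, 0, 0, 2, -1, 17, 0.05]]}'

```text
clock: 8.02
eef_pos: [0.6299, 0.0103, 0.0233]
tool_rot: [0.001, 1.0, 0.0, 0.0]
ft_force: [-0.4, 0.3, -1.3]
grip_width: 0.0594
grasp_force: 65.7
```

```bash
python3 - <<'E'
from h import *
for i in range(4):
    imaging.camera("wrist"); o=get_obs(); print(o["eef_pos"].round(4) if hasattr(o["eef_pos"],"round") else o["eef_pos"],o["ft_force"])
E
```

```text
[0.6299 0.0103 0.0233] [-0.22782952 -0.08504052 -1.637208  ]
[0.6299 0.0103 0.0233] [-0.20471109 -0.83567121 -1.74781226]
[0.6299 0.0103 0.0233] [-0.95890267 -0.33592753 -1.57577204]
[0.6299 0.0103 0.0233] [-0.21037547 -0.23134215 -1.13486551]
```

To row units: 0.002 m is 2, -0.001 m is -1.

jog_arm --ticks '{"segments":[[0, 0, 0, -1, 0.7, 1, 0.05], [0, 0, 0, -1, 0.7, 2, 0.05], [0, 0, 0, -1, 0.7, 2, 0.05]]}'

```text
clock: 8.6
eef_pos: [0.6309, 0.0108, 0.023]
tool_rot: [0.001, 1.0, -0.0, 0.0]
ft_force: [-3.7, -0.8, 7.8]
grip_width: 0.0596
grasp_force: 66.6
```

jog_arm --ticks '{"segments":[[0, 0, 0, 0, 0, 0, 0.085], [0, 0, 0, 0, 0, 0, 0.085], [0, 0, 0, 0, 0, 0, 0.085], [0, 0, 0, 0, 0, 0, 0.085]]}'

```text
clock: 9.1
eef_pos: [0.6308, 0.0111, 0.0211]
tool_rot: [0.001, 1.0, 0.0, -0.0]
ft_force: [0.1, -0.4, -0.6]
grip_width: 0.0853
grasp_force: 0.0
```

jog_arm --ticks '{"segments":[[0, 0, 0, 0, 0, -40, 0.085], [0, 0, 0, 0, 0, -100, 0.085], [0, 0, 0, 60, 0, -140, 0.085], [0, 0, 0, 120, 0, -140, 0.085], [0, 0, 0, 120, 0, -140, 0.085]]}'

```text
clock: 9.72
eef_pos: [0.5046, 0.0112, 0.1606]
tool_rot: [0.001, 1.0, -0.0, -0.003]
ft_force: [1.2, 0.6, -0.1]
grip_width: 0.0849
grasp_force: 0.0
```

```bash
python3 - <<'E'
from h import *
for i in range(3): imaging.camera("wrist")
o=get_obs();p,d,c=grab("wrist"); W=cloud(d,c); cv2.imwrite("pics/w4.png",p[:,:,::-1])
g=cv2.GaussianBlur(p,(5,5),0)[...,1].astype(int)
rad=np.hypot(W[...,0]-.63,W[...,1]-.01)
r=(W[...,2]>.036)&(W[...,2]<.05)&(rad<.06)&(d>0); q=W[r][:,:2].astype(np.float32)*1000
print(o["eef_pos"],"ring",len(q),cv2.minAreaRect(q),cv2.minEnclosingCircle(q), W[r][:,2].max())
m=((g<75)&(rad<.07)&(abs(W[...,2]-.015)<.008))|(rad<.045)
m=cv2.morphologyEx(m.astype(np.uint8),cv2.MORPH_OPEN,np.ones((9,9)))
k,_=cv2.findContours(m,0,cv2.CHAIN_APPROX_NONE);k=max(k,key=cv2.contourArea)[:,0]
w=(onplane(k,.016,c)[:,:2]*1000).astype(np.float32);print(cv2.minAreaRect(w),cv2.fitEllipse(w),k.min(0),k.max(0))
E
```

```text
[0.51187859 0.01129117 0.16196361] ring 1532 ((629.0208129882812, 11.23284912109375), (61.486427307128906, 61.10954284667969), 27.46371078491211) ((629.37841796875, 11.273146629333496), 31.21360206604004) 0.04419089621314699
((628.7088623046875, 11.810577392578125), (103.06060028076172, 99.00152587890625), 50.63188934326172) ((628.4367065429688, 10.58061408996582), (98.47740936279297, 99.56845092773438), 130.7093505859375) [226 271] [338 369]
```

View pics/w4.png

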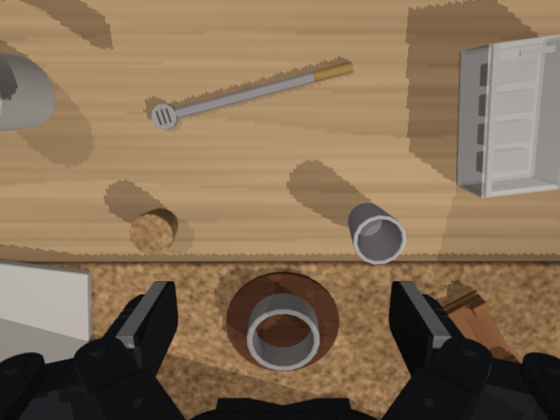

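The ring stands centred on the coaster, offset about 0.6 mm. Now the gourd.

To row units: -0.376 m is -376, -0.06 m is -60.

jog_arm --ticks '{"segments":[[0, 0, 0, 60, -376, -60, 0.085], [0, 0, 0, 60, -376, -60, 0.085], [0, 0, 0, 60, -376, -60, 0.085], [0, 0, 0, 60, -376, -60, 0.085], [0, 0, 0, 60, -376, -60, 0.085], [0, 0, 0, 60, -376, -60, 0.085], [0, 0, 0, 60, -376, -60, 0.085], [0, 0, 0, 60, -376, -60, 0.085]]}'

```text
clock: 10.92
eef_pos: [0.4507, -0.3658, 0.2205]
tool_rot: [0.002, 1.0, 0.0, -0.0]
ft_force: [-0.8, -0.3, 0.1]
grip_width: 0.0851
grasp_force: 0.0
```

```bash
python3 - <<'E'
from h import *
for i in range(3): imaging.camera("wrist")
o=get_obs();p,d,c=grab("wrist"); W=cloud(d,c); cv2.imwrite("pics/w5.png",p[:,:,::-1]); Z=np.where(d>0,W[...,2],0)
def m(x,y,lo,hi,r):
    q=W[(Z>lo)&(Z<hi)&(np.hypot(W[...,0]-x,W[...,1]-y)<r)].astype(np.float32)[:,:2]*1000
    print(len(q),cv2.minEnclosingCircle(q) if len(q) else 0, cv2.minAreaRect(q)[:2])
print(o["eef_pos"],o["tool_rot"])
m(.45,-.366,.09,.105,.05); m(.43,-.191,.074,.09,.05)
E
```

```text
[ 0.45080696 -0.36324105  0.22074159] [-1.11719622e-04  9.99999790e-01  5.29828832e-04 -3.56631221e-04]
3245 ((450.2667236328125, -367.5099182128906), 24.9986572265625) ((449.9677429199219, -367.7361755371094), (49.156349182128906, 49.08918762207031))
3327 ((431.17974853515625, -192.0543975830078), 26.02429962158203) ((430.9410400390625, -192.20484924316406), (50.2140007019043, 50.5478401184082))
```

View pics/w5.png

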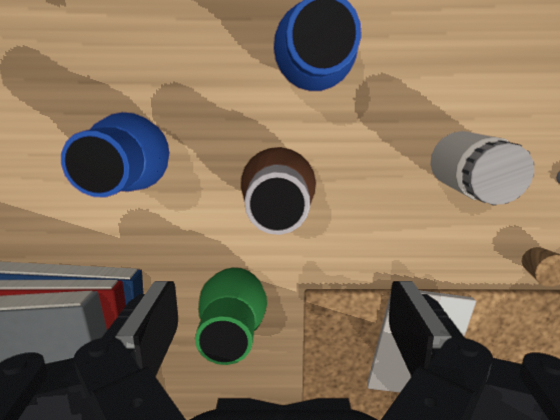

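The brown gourd is at (276,203) px, measured at (0.450, -0.3675). The look-alikes are clear of the fingers.

To row units: 0.12 m is 120, 0.0005 m is 0.5.

jog_arm --ticks '{"segments":[[0, 0, 0, 0.5, -4.3, 50, 0.085], [0, 0, 0, 0.5, -4.3, 90, 0.085], [0, 0, 0, 0.5, -4.3, 120, 0.085], [0, 0, 0, 0.5, -4.3, 140, 0.085], [0, 0, 0, 0.5, -4.3, 152, 0.085], [0, 0, 0, 0.5, -4.3, 152, 0.085]]}'

```text
clock: 11.88
eef_pos: [0.4497, -0.3678, 0.0688]
tool_rot: [0.0, 1.0, 0.0, -0.001]
ft_force: [-0.3, -0.3, 0.5]
grip_width: 0.0851
grasp_force: 0.0
```

```bash
python3 -c "
from h import *
for i in range(3): imaging.camera('wrist')
print(get_obs()['eef_pos'])"
```

```text
[ 0.45050213 -0.36920113  0.07047629]
```

To row units: 0.003 m is 3, 0.001 m is 1.

jog_arm --ticks '{"segments":[[0, 0, 0, 0, 1, 3, 0.085], [0, 0, 0, 0, 1, 3, 0.04], [0, 0, 0, 0, 1, 3, 0.04], [0, 0, 0, 0, 1, 3, 0.04], [0, 0, 0, 0, 1, 3, 0.04], [0, 0, 0, 0, 1, 3, 0.04]]}'

```text
clock: 12.78
eef_pos: [0.4501, -0.3683, 0.0668]
tool_rot: [0.001, 1.0, -0.0, 0.0]
ft_force: [-0.2, -0.3, 3.7]
grip_width: 0.0486
grasp_force: 62.3
```

jog_arm --ticks '{"segments":[[0, 0, 0, 0, 0, -20, 0.04], [0, 0, 0, 0, 0, -60, 0.04], [0, 0, 0, 0, 0, -110, 0.04], [0, 0, 0, 0, 0, -110, 0.04]]}'

```text
clock: 13.28
eef_pos: [0.4516, -0.3696, 0.1803]
tool_rot: [0.001, 1.0, -0.003, 0.003]
ft_force: [0.4, -0.7, -2.2]
grip_width: 0.0483
grasp_force: 62.3
```

```bash
python3 - <<'E'
from h import *
for i in range(3): imaging.camera("wrist")
o=get_obs();p,d,c=grab("wrist"); W=cloud(d,c)
T=(W-o["eef_pos"])@Ro.from_quat(o["tool_rot"]).as_matrix()*1000
print(o["eef_pos"],o["tool_rot"],o["grip_width"],o["grasp_force"])
hsv=cv2.cvtColor(p,cv2.COLOR_RGB2HSV)
for r in range(205,400,6): print(r,T[r,284].round(1),hsv[r,284],end="; ")
E
```

```text
[ 0.44870796 -0.36718791  0.17457138] [ 9.01682117e-04  9.99998245e-01  1.02652967e-03 -1.28218537e-03] 0.048532155913901434 62.30403184890747
205 [31.5  0.9 17.7] [ 11 146  68]; 211 [29.9  0.8 13.8] [ 10 142  70]; 217 [28.   0.8 10.9] [ 11 146  70]; 223 [26.2  0.8  8. ] [  9 145  74]; 229 [24.9  0.8  4. ] [ 10 142  77]; 235 [24.2  0.8 -1.1] [174  12 108]; 241 [24.4  0.8 -8.1] [175  15 103]; 247 [ 24.    0.8 -13.3] [  0  12 109]; 253 [ 24.2   0.7 -19.2] [175  15 105]; 259 [ 24.    0.7 -24. ] [  5  14 109]; 265 [ 23.8   0.7 -28.4] [175  12 132]; 271 [ 21.9   0.7 -29.2] [  0   9 191]; 277 [ 20.2   0.7 -30.2] [30 10 25]; 283 [ 17.7   0.7 -29.7] [165  17  30]; 289 [ 15.9   0.7 -30.6] [165  23  22]; 295 [ 13.    0.7 -29.7] [ 0  0 23]; 301 [ 10.7   0.7 -29.8] [150  12  22]; 307 [  7.9   0.7 -29.2] [165  22  23]; 313 [  5.5   0.7 -29.2] [135  23  22]; 319 [  3.1   0.7 -29.2] [10 23 33]; 325 [  1.1   0.7 -29.9] [ 0  0 29]; 331 [ -1.5   0.7 -29.8] [165  16  31]; 337 [ -3.4   0.7 -30.7] [165  18  29]; 343 [ -7.1   0.7 -29.1] [ 0  9 29]; 349 [ -9.8   0.7 -29. ] [ 0  0 26]; 355 [-11.9   0.7 -29.6] [ 0  0 26]; 361 [-15.4   0.7 -28.5] [ 0 10 26]; 367 [-18.    0.7 -28.7] [15 17 30]; 373 [-20.1   0.7 -29.4] [30 10 25]; 379 [-22.7   0.7 -29.5] [176  12 172]; 385 [-212.8    1.6  173.2] [ 16  99 162]; 391 [-221.1    1.6  173.7] [ 16  99 160]; 397 [-228.9    1.6  173.6] [ 16 100 156];
```

Collar centred at the TCP, underside 66.5 mm below it. Carrying the gourd to the ring.

jog_arm --ticks '{"segments":[[0, 0, 0, -12, 25, -10, 0.04], [0, 0, 0, -36, 75, -10, 0.04], [0, 0, 0, -60, 125, -10, 0.04], [0, 0, 0, -84, 175, -10, 0.04], [0, 0, 0, -108, 225, -10, 0.04], [0, 0, 0, -132, 275, -10, 0.04], [0, 0, 0, -156, 325, -10, 0.04], [0, 0, 0, -175, 365, -10, 0.04], [0, 0, 0, -182, 379, -10, 0.04], [0, 0, 0, -182, 379, -10, 0.04]]}'

```text
clock: 14.72
eef_pos: [0.6316, 0.0114, 0.1843]
tool_rot: [0.0, 1.0, -0.0, -0.002]
ft_force: [0.0, -0.5, -1.9]
grip_width: 0.0484
grasp_force: 62.4
```

```bash
python3 -c "
from h import *
for i in range(3): imaging.camera('wrist')
o=get_obs();print(o['eef_pos'],o['tool_rot'],o['grip_width'])"
```

```text
[0.63149248 0.00921105 0.18568268] [ 1.78966666e-03  9.99997981e-01 -2.78334619e-04 -8.70608629e-04] 0.04852555847164255
```

To row units: 0.072 m is 72, 0.068 m is 68.

jog_arm --ticks '{"segments":[[0, 0, 0, 0, 1, 30, 0.04], [0, 0, 0, 0, 1, 55, 0.04], [0, 0, 0, 0, 1, 68, 0.04], [0, 0, 0, 0, 1, 72, 0.04], [0, 0, 0, 0, 1, 72, 0.04], [0, 0, 0, 0, 1, 72, 0.04]]}'

```text
clock: 15.62
eef_pos: [0.6331, 0.0116, 0.1156]
tool_rot: [0.001, 1.0, 0.0, 0.001]
ft_force: [-0.2, -0.2, -1.7]
grip_width: 0.0484
grasp_force: 62.5
```

```bash
python3 -c "
from h import *
for i in range(3): imaging.camera('wrist')
o=get_obs();print(o['eef_pos'],o['tool_rot'],o['grip_width'])"
```

```text
[0.63284682 0.01182414 0.11516584] [8.22706111e-04 9.99999379e-01 2.67899263e-05 7.51024171e-04] 0.04866171400550703
```

To row units: -0.0005 m is -0.5, 0.014 m is 14.

jog_arm --ticks '{"segments":[[0, 0, 0, 1.7, -0.5, 3, 0.04], [0, 0, 0, 1.7, -0.5, 6, 0.04], [0, 0, 0, 1.7, -0.5, 9, 0.04], [0, 0, 0, 1.7, -0.5, 12, 0.04], [0, 0, 0, 1.7, -0.5, 14, 0.04], [0, 0, 0, 1.7, -0.5, 14, 0.04]]}'

```text
clock: 16.52
eef_pos: [0.6305, 0.0111, 0.1002]
tool_rot: [0.001, 1.0, -0.0, -0.0]
ft_force: [-1.2, -0.1, -1.1]
grip_width: 0.0485
grasp_force: 62.5
```

```bash
python3 -c "
from h import *
for i in range(3): imaging.camera('wrist')
o=get_obs();print(o['eef_pos'],o['tool_rot'],o['ft_force'])"
```

```text
[0.63051569 0.01112575 0.10030283] [ 9.50359245e-04  9.99999536e-01 -9.89281861e-05 -1.21431498e-04] [-0.39895644 -0.26623544 -1.92679601]
```

The manual's scale: shifts go in mm. Converting my numbers, 0.0015 m is 1.5, 0.001 m is 1.

jog_arm --ticks '{"segments":[[0, 0, 0, -0.3, 0, 1, 0.04], [0, 0, 0, -0.3, 0, 1.5, 0.04], [0, 0, 0, -0.3, 0, 1.5, 0.04]]}'

```text
clock: 17.05
eef_pos: [0.6311, 0.0112, 0.0999]
tool_rot: [0.001, 1.0, -0.0, 0.001]
ft_force: [-1.8, -0.2, 4.4]
grip_width: 0.0488
grasp_force: 62.7
```

jog_arm --ticks '{"segments":[[0, 0, 0, 0, 0, 0, 0.085], [0, 0, 0, 0, 0, 0, 0.085], [0, 0, 0, 0, 0, 0, 0.085], [0, 0, 0, 0, 0, 0, 0.085]]}'

```text
clock: 17.55
eef_pos: [0.631, 0.0113, 0.0987]
tool_rot: [0.001, 1.0, 0.0, -0.0]
ft_force: [-0.1, 0.3, 0.4]
grip_width: 0.0848
grasp_force: 0.0
```

jog_arm --ticks '{"segments":[[0, 0, 0, 0, 0, -40, 0.085], [0, 0, 0, 0, 0, -100, 0.085], [0, 0, 0, 60, 0, -120, 0.085], [0, 0, 0, 120, 60, -120, 0.085], [0, 0, 0, 170, 120, -120, 0.085], [0, 0, 0, 180, 170, -120, 0.085], [0, 0, 0, 180, 170, -120, 0.085], [0, 0, 0, 180, 170, -120, 0.085]]}'

```text
clock: 18.55
eef_pos: [0.4506, 0.183, 0.2191]
tool_rot: [-0.001, 1.0, 0.0, 0.0]
ft_force: [-0.5, -0.9, 0.8]
grip_width: 0.0851
grasp_force: 0.0
```

```bash
python3 - <<'E'
from h import *
for i in range(3): imaging.camera("wrist")
o=get_obs();p,d,c=grab("wrist"); W=cloud(d,c); Z=np.where(d>0,W[...,2],0); np.savez("w6.npz",p=p,d=d,**c)
print(o["eef_pos"],o["tool_rot"])
q=W[(Z>.036)&(Z<.05)&(np.hypot(W[...,0]-.45,W[...,1]-.18)<.08)].astype(np.float32)[:,:2]*1000
print("box",len(q),cv2.minAreaRect(q)); 
pt,dt,ct=grab("top"); Wt=cloud(dt,ct); q=Wt[(dt>0)&(np.hypot(Wt[...,0]-.63,Wt[...,1]-.01)<.06)]; print("gourd top z",np.sort(q[:,2])[-60::10])
g=q[q[:,2]>q[:,2].max()-.008][:,:2].astype(np.float32)*1000; print(cv2.minAreaRect(g))
ps,ds,cs=grab("side"); cv2.imwrite("pics/s6.png",cv2.resize(ps[100:300,130:350,::-1],None,fx=2,fy=2))
E
```

```text
[0.4516511  0.18093145 0.21881246] [ 1.27724909e-03  9.99999162e-01 -1.70806127e-04  1.21995593e-04]
box 7965 ((450.53656005859375, 181.6659698486328), (104.7411880493164, 62.07697296142578), 6.83305549621582)
gourd top z [0.12884409 0.12905131 0.12920502 0.12952356 0.12988226 0.13068365]
((626.1939697265625, 9.008995056152344), (47.68204879760742, 44.134765625), 0.07566920667886734)
```

View pics/s6.png

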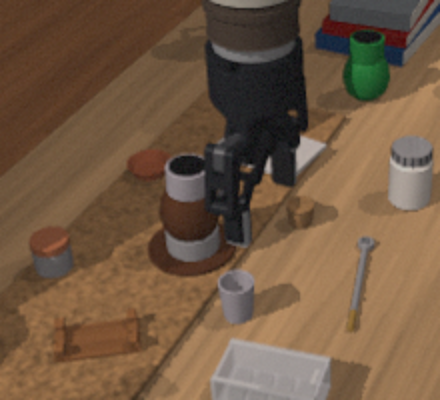

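The side view shows the gourd upright in the ring at (190,205), its top at 129 mm as it must be. Next the box.

To row units: 0.001 m is 1, 0.208 m is 208.

jog_arm --ticks '{"segments":[[0, 0, -0.117, 1, 0, 60, 0.085], [0, 0, -0.117, 1, 0, 120, 0.085], [0, 0, -0.117, 1, 0, 160, 0.085], [0, 0, -0.117, 1, 0, 190, 0.085], [0, 0, -0.117, 1, 0, 208, 0.085], [0, 0, -0.117, 1, 0, 208, 0.085], [0, 0, -0.117, 1, 0, 208, 0.085]]}'

```text
clock: 19.73
eef_pos: [0.4511, 0.1814, 0.0114]
tool_rot: [-0.057, 0.998, 0.0, 0.0]
ft_force: [-0.6, -0.3, -0.0]
grip_width: 0.085
grasp_force: 0.0
```

jog_arm --ticks '{"segments":[[0, 0, 0, 0, 0, 0, 0.05], [0, 0, 0, 0, 0, 0, 0.05], [0, 0, 0, 0, 0, 0, 0.05], [0, 0, 0, 0, 0, 0, 0.05], [0, 0, 0, 0, 0, 0, 0.05]]}'

```text
clock: 20.35
eef_pos: [0.4514, 0.1819, 0.0121]
tool_rot: [-0.058, 0.998, 0.0, 0.001]
ft_force: [0.0, -1.1, 6.4]
grip_width: 0.0614
grasp_force: 66.8
```

jog_arm --ticks '{"segments":[[0, 0, 0, 0, 0, -30, 0.05], [0, 0, 0, 0, 0, -70, 0.05], [0, 0, 0, 0, 0, -110, 0.05], [0, 0, 0, 0, 0, -110, 0.05]]}'

```text
clock: 20.85
eef_pos: [0.4526, 0.1826, 0.1241]
tool_rot: [-0.058, 0.998, 0.001, 0.004]
ft_force: [0.5, -0.5, -2.0]
grip_width: 0.0609
grasp_force: 66.0
```

```bash
python3 - <<'E'
from h import *
for i in range(3): imaging.camera("wrist")
o=get_obs();p,d,c=grab("wrist"); W=cloud(d,c); cv2.imwrite("pics/w7.png",p[:,:,::-1]); np.savez("w7.npz",p=p,d=d,**c)
R=Ro.from_quat(o["tool_rot"]).as_matrix(); T=(W-o["eef_pos"])@R*1000
print(o["eef_pos"],o["grip_width"],"yaw",np.degrees(np.arctan2(R[1,0],R[0,0])))
for r in range(130,400,10): print(r,T[r,284].round(1),end="; ")
E
```

```text
[0.44916218 0.18118358 0.11968522] 0.061212942214400344 yaw -173.39214525549673
130 [ 55.7   1.3 119.1]; 140 [ 48.7   1.3 120. ]; 150 [ 41.7   1.3 120.4]; 160 [53.   0.9 11. ]; 170 [ 53.    0.8 -10.8]; 180 [ 52.8   0.8 -26.4]; 190 [ 50.6   0.8 -30.5]; 200 [ 46.9   0.8 -29.2]; 210 [ 44.1   0.8 -30.8]; 220 [ 40.8   0.8 -31.1]; 230 [ 36.9   0.8 -29.7]; 240 [ 33.5   0.8 -30.1]; 250 [ 30.    0.8 -30.3]; 260 [ 26.7   0.8 -30.9]; 270 [ 23.    0.8 -30.7]; 280 [ 18.6   0.8 -29.6]; 290 [ 14.9   0.8 -29.8]; 300 [ 10.5   0.8 -29.1]; 310 [  7.    0.8 -29.8]; 320 [  2.7   0.8 -29.4]; 330 [ -0.7   0.8 -30.6]; 340 [ -5.2   0.8 -30.1]; 350 [-10.1   0.8 -29.3]; 360 [-14.5   0.8 -29.3]; 370 [-18.2   0.8 -30.2]; 380 [-22.3   0.8 -30.7]; 390 [-27.5   0.8 -30. ];
```

View pics/w7.png

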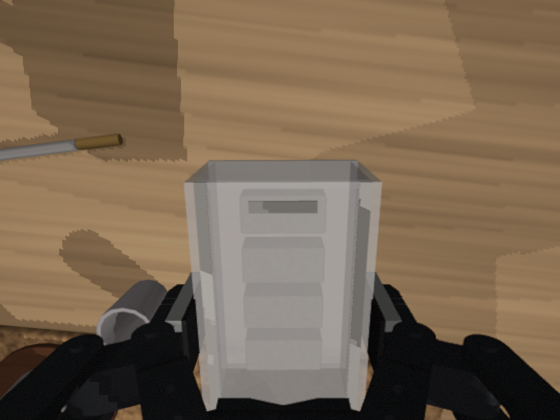

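The box is held square and level: end face at T x = 52.8 (centre offset +0.8 mm), underside 12 mm below the TCP. I'll carry it high and look at the slab.

To row units: -0.1 m is -100, -0.249 m is -249.

jog_arm --ticks '{"segments":[[0, 0, 0.06, 0, 0, -50, 0.05], [0, 0, 0.12, -20, -35, -100, 0.05], [0, 0, 0.18, -50, -85, -100, 0.05], [0, 0, 0.24, -80, -135, -100, 0.05], [0, 0, 0.257, -110, -185, -100, 0.05], [0, 0, 0.257, -135, -235, -100, 0.05], [0, 0, 0.257, -143, -249, -100, 0.05], [0, 0, 0.257, -143, -249, -100, 0.05]]}'

```text
clock: 22.05
eef_pos: [0.6203, -0.05, 0.2185]
tool_rot: [0.072, 0.997, 0.0, -0.002]
ft_force: [-0.5, 0.9, -2.0]
grip_width: 0.0613
grasp_force: 66.2
```

```bash
cat > slab.py <<'E'
from h import *
for i in range(3): imaging.camera("wrist")
o=get_obs();p,d,c=grab("wrist"); W=cloud(d,c); np.savez("w8.npz",p=p,d=d,**c); cv2.imwrite("pics/w8.png",p[:,:,::-1])
R=Ro.from_quat(o["tool_rot"]).as_matrix(); print(o["eef_pos"],"yaw",np.degrees(np.arctan2(R[1,0],R[0,0])))
b=cv2.GaussianBlur(p,(5,5),0); hsv=cv2.cvtColor(b,cv2.COLOR_RGB2HSV)
m=(hsv[...,1]<60)&(abs(W[...,2]-.018)<.008)&(np.hypot(W[...,0]-.636,W[...,1]+.21)<.1)
m=cv2.morphologyEx(m.astype(np.uint8),cv2.MORPH_OPEN,np.ones((5,5)))
k,_=cv2.findContours(m,0,cv2.CHAIN_APPROX_NONE);k=max(k,key=cv2.contourArea)[:,0]
w=(onplane(k,.018,c)[:,:2]*1000).astype(np.float32);print(m.sum(),cv2.minAreaRect(w),k.min(0),k.max(0),np.median(W[m>0][:,2]))
E
python3 slab.py
```

```text
[ 0.61996169 -0.04777137  0.22031744] yaw 171.97793038927463
11559 ((637.0145263671875, -209.68324279785156), (91.45893096923828, 129.2042999267578), 81.79246520996094) [ 66 156] [173 280] 0.017898216349248857
```

View pics/w8.png

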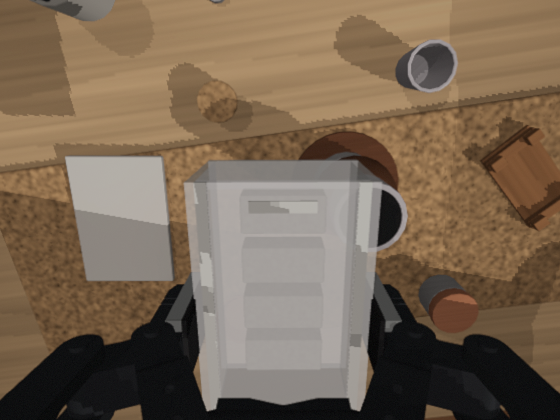

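The slab is fully visible at px (66–173, 156–280), measured centre (0.637, -0.2097), yaw -8.2°. Moving over it.

To row units: -0.159 m is -159, -0.14 m is -140.

jog_arm --ticks '{"segments":[[0, 0, 0.002, -12, -50, 0, 0.05], [0, 0, 0.002, -25, -100, 0, 0.05], [0, 0, 0.002, -35, -140, 30, 0.05], [0, 0, 0.002, -40, -159, 70, 0.05], [0, 0, 0.002, -40, -159, 120, 0.05], [0, 0, 0.002, -40, -159, 150, 0.05], [0, 0, 0.002, -40, -159, 170, 0.05], [0, 0, 0.002, -40, -159, 170, 0.05]]}'

```text
clock: 23.25
eef_pos: [0.6364, -0.2103, 0.049]
tool_rot: [0.071, 0.997, 0.001, -0.002]
ft_force: [0.4, -0.7, -1.4]
grip_width: 0.0609
grasp_force: 66.3
```

```bash
python3 - <<'E'
from h import *
for i in range(4): imaging.camera("wrist")
o=get_obs(); R=Ro.from_quat(o["tool_rot"]); M=R.as_matrix()
print(o["eef_pos"],"yaw",np.degrees(np.arctan2(M[1,0],M[0,0])),"move",R.inv().apply(np.array([.6373,-.2107,.0335])-o["eef_pos"]))
E
```

```text
[ 0.6393063  -0.21215663  0.05284461] yaw 171.81135915342608 move [0.0022551  0.00116673 0.01933686]
```

To row units: 0.018 m is 18, 0.014 m is 14.

jog_arm --ticks '{"segments":[[0, 0, 0, 1, 0.5, 8, 0.05], [0, 0, 0, 1, 0.5, 14, 0.05], [0, 0, 0, 1, 0.5, 18, 0.05], [0, 0, 0, 1, 0.5, 18, 0.05], [0, 0, 0, 1, 0.5, 18, 0.05]]}'

```text
clock: 24.08
eef_pos: [0.6372, -0.2119, 0.0328]
tool_rot: [0.072, 0.997, -0.0, 0.0]
ft_force: [0.1, 0.4, -1.2]
grip_width: 0.0609
grasp_force: 66.3
```

```bash
python3 - <<'E'
from h import *
for i in range(4): imaging.camera("wrist")
o=get_obs(); R=Ro.from_quat(o["tool_rot"]); M=R.as_matrix()
print(o["eef_pos"],"yaw",np.degrees(np.arctan2(M[1,0],M[0,0])),"move",R.inv().apply(np.array([.6373,-.2107,.030])-o["eef_pos"]),o["ft_force"])
E
```

```text
[ 0.63733497 -0.21184341  0.03304837] yaw 171.75985327357603 move [0.00019997 0.00112683 0.00304818] [-0.08639206 -0.29824439 -1.44119276]
```

jog_arm --ticks '{"segments":[[0, 0, 0, 0.2, 1, 1.5, 0.05], [0, 0, 0, 0.2, 1, 3, 0.05], [0, 0, 0, 0.2, 1, 4, 0.05], [0, 0, 0, 0.2, 1, 4, 0.05]]}'

```text
clock: 24.78
eef_pos: [0.6372, -0.2106, 0.0302]
tool_rot: [0.072, 0.997, 0.0, 0.0]
ft_force: [-3.6, 1.1, 4.6]
grip_width: 0.0608
grasp_force: 67.3
```

jog_arm --ticks '{"segments":[[0, 0, 0, 0, 0, 0, 0.085], [0, 0, 0, 0, 0, 0, 0.085], [0, 0, 0, 0, 0, 0, 0.085], [0, 0, 0, 0, 0, 0, 0.085]]}'

```text
clock: 25.28
eef_pos: [0.637, -0.2107, 0.0286]
tool_rot: [0.072, 0.997, 0.0, -0.0]
ft_force: [-0.1, 0.3, -0.0]
grip_width: 0.085
grasp_force: 0.0
```

jog_arm --ticks '{"segments":[[0, 0, 0, 0, 0, -40, 0.085], [0, 0, 0, 0, 0, -100, 0.085], [0, 0, 0, 50, 0, -140, 0.085], [0, 0, 0, 80, 0, -160, 0.085], [0, 0, 0, 80, 0, -160, 0.085]]}'

```text
clock: 25.9
eef_pos: [0.5575, -0.1996, 0.1919]
tool_rot: [0.072, 0.997, -0.001, 0.002]
ft_force: [-0.5, -0.1, -0.6]
grip_width: 0.0854
grasp_force: 0.0
```

```bash
cat > boxm.py <<'E'
from h import *
for i in range(4): imaging.camera("wrist")
o=get_obs();p,d,c=grab("wrist"); W=cloud(d,c); Z=np.where(d>0,W[...,2],0); cv2.imwrite("pics/w9.png",p[:,:,::-1])
near=np.hypot(W[...,0]-.637,W[...,1]+.21)
q=W[(Z>.054)&(Z<.068)&(near<.08)].astype(np.float32)[:,:2]*1000
print(o["eef_pos"],"box",len(q),cv2.minAreaRect(q),np.median(Z[(Z>.054)&(near<.03)]))
hsv=cv2.cvtColor(cv2.GaussianBlur(p,(5,5),0),cv2.COLOR_RGB2HSV)
m=(((hsv[...,1]<60)&(abs(Z-.018)<.008))|(Z>.02))&(near<.1)
k,_=cv2.findContours(m.astype(np.uint8),0,cv2.CHAIN_APPROX_NONE);k=max(k,key=cv2.contourArea)[:,0]
w=(onplane(k,.018,c)[:,:2]*1000).astype(np.float32);print("slab+box",cv2.minAreaRect(w),k.min(0),k.max(0))
E
python3 boxm.py
```

```text
[ 0.55816891 -0.19923635  0.18766529] box 8528 ((636.0547485351562, -210.55770874023438), (62.625587463378906, 105.1390609741211), 82.40897369384766) 0.060073504007309556
slab+box ((646.0139770507812, -212.114501953125), (89.82857513427734, 149.13600158691406), 81.74150848388672) [232 206] [332 348]
```

View pics/w9.png

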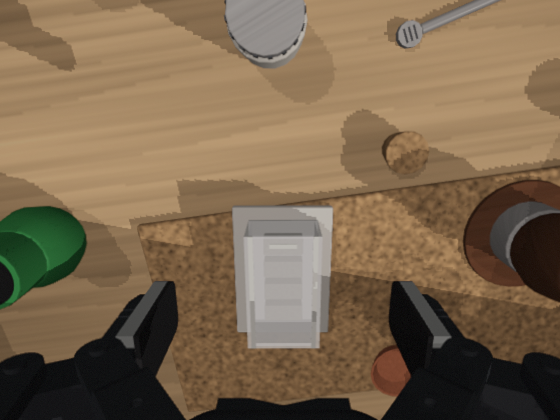

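The box lies lengthways in the middle of the slab, lid at 60 mm (correct), about 0.5–1 mm off centre. Now the jar.

jog_arm --ticks '{"segments":[[0, 0, -0.143, 60, -6, -10, 0.085], [0, 0, -0.143, 110, -12, -10, 0.085], [0, 0, -0.143, 127, -12, -10, 0.085], [0, 0, -0.143, 127, -12, -10, 0.085], [0, 0, -0.143, 127, -12, -10, 0.085]]}'

```text
clock: 26.78
eef_pos: [0.4317, -0.1932, 0.1985]
tool_rot: [0.0, 1.0, -0.0, 0.0]
ft_force: [0.6, 0.1, -0.3]
grip_width: 0.0848
grasp_force: 0.0
```

```bash
python3 - <<'E'
from h import *
for i in range(4): imaging.camera("wrist")
o=get_obs();p,d,c=grab("wrist"); W=cloud(d,c); Z=np.where(d>0,W[...,2],0); R=Ro.from_quat(o["tool_rot"]); M=R.as_matrix()
q=W[(Z>.074)&(Z<.09)&(np.hypot(W[...,0]-.431,W[...,1]+.192)<.05)].astype(np.float32)[:,:2]*1000; r=cv2.minAreaRect(q); print(r)
print(o["eef_pos"],"yaw",np.degrees(np.arctan2(M[1,0],M[0,0])),"move",R.inv().apply(np.array([r[0][0]/1000,r[0][1]/1000-.0008,.028])-o["eef_pos"]))
E
```

```text
((430.98577880859375, -192.04324340820312), (49.53376388549805, 49.81081008911133), 53.850730895996094)
[ 0.43133651 -0.19300381  0.19843171] yaw 179.9883537049206 move [3.01590499e-04 1.32383867e-04 1.70431831e-01]
```

jog_arm --ticks '{"segments":[[0, 0, 0, 0, 0, 50, 0.085], [0, 0, 0, 0, 0, 100, 0.085], [0, 0, 0, 0, 0, 140, 0.085], [0, 0, 0, 0, 0, 160, 0.085], [0, 0, 0, 0, 0, 170, 0.085], [0, 0, 0, 0, 0, 170, 0.085], [0, 0, 0, 0, 0, 170, 0.085]]}'

```text
clock: 27.9
eef_pos: [0.4315, -0.1934, 0.0297]
tool_rot: [0.0, 1.0, -0.0, 0.001]
ft_force: [-0.1, 0.4, -0.1]
grip_width: 0.0851
grasp_force: 0.0
```

jog_arm --ticks '{"segments":[[0, 0, 0, 0, 0, 0, 0.045], [0, 0, 0, 0, 0, 0, 0.045], [0, 0, 0, 0, 0, 0, 0.045], [0, 0, 0, 0, 0, 0, 0.045], [0, 0, 0, 0, 0, 0, 0.045]]}'

```text
clock: 28.52
eef_pos: [0.4313, -0.1932, 0.0301]
tool_rot: [0.0, 1.0, -0.0, 0.001]
ft_force: [-1.3, 0.2, 5.0]
grip_width: 0.0525
grasp_force: 62.3
```

jog_arm --ticks '{"segments":[[0, 0, 0, 0, 0, -20, 0.045], [0, 0, 0, 0, 0, -60, 0.045], [0, 0, 0, 0, 0, -110, 0.045], [0, 0, 0, 0, 0, -130, 0.045], [0, 0, 0, 0, 0, -130, 0.045]]}'

```text
clock: 29.15
eef_pos: [0.4315, -0.1935, 0.1604]
tool_rot: [0.0, 1.0, -0.001, 0.002]
ft_force: [0.3, 0.2, -4.2]
grip_width: 0.0522
grasp_force: 63.6
```

```bash
python3 - <<'E'
from h import *
for i in range(4): imaging.camera("wrist")
o=get_obs();p,d,c=grab("wrist"); W=cloud(d,c); cv2.imwrite("pics/w10.png",p[:,:,::-1])
T=(W-o["eef_pos"])@Ro.from_quat(o["tool_rot"]).as_matrix()*1000
print(o["eef_pos"],o["tool_rot"],o["grip_width"],o["grasp_force"])
m=(T[...,2]<-45)&(T[...,2]>-60)&(d>0)&(abs(T[...,1])<28)&(abs(T[...,0])<40)
q=T[m]; print(len(q),cv2.minAreaRect(q[:,:2].astype(np.float32)),np.median(q[:,2]))
for r in range(200,400,10): print(r,T[r,284].round(1),end="; ")
E
```

```text
[ 0.42924142 -0.19240533  0.15710501] [ 3.95309527e-04  9.99998344e-01  7.25211438e-04 -1.62162140e-03] 0.0522086764800707 63.57402927707881
15639 ((5.4747772216796875, 0.6462631225585938), (55.92510986328125, 40.24641799926758), 84.18650817871094) -49.837396809952736
200 [ -5.4   1.4 156.8]; 210 [26.9  0.9 24.6]; 220 [26.4  0.8 11.4]; 230 [27.1  0.8 -3. ]; 240 [ 26.9   0.7 -13.5]; 250 [ 27.    0.7 -23. ]; 260 [ 26.5   0.7 -30.2]; 270 [ 24.1   0.7 -32.8]; 280 [ 24.6   0.6 -40.7]; 290 [ 24.9   0.6 -47.2]; 300 [ 22.9   0.6 -49.4]; 310 [ 20.1   0.6 -50.2]; 320 [ 16.1   0.6 -49.2]; 330 [ 13.3   0.6 -50.1]; 340 [  9.4   0.6 -49.5]; 350 [  5.8   0.6 -49.4]; 360 [  2.2   0.6 -49.4]; 370 [ -1.1   0.6 -49.9]; 380 [ -4.3   0.6 -50.5]; 390 [ -8.    0.6 -50.5];
```

View pics/w10.png

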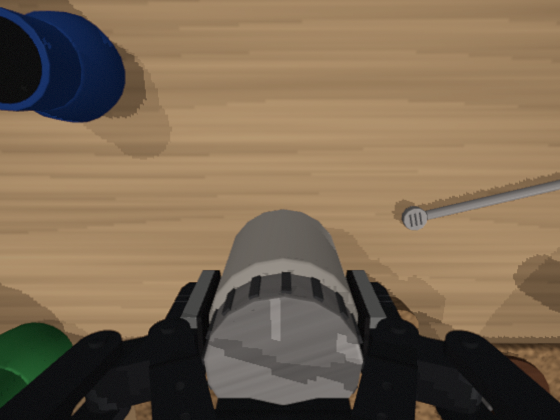

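The jar is held upright and centred, underside 30 mm below the TCP. Carrying it over the box.

jog_arm --ticks '{"segments":[[0, 0, 0, -25, -2, 0, 0.045], [0, 0, 0, -70, -6, 0, 0.045], [0, 0, 0, -120, -10, 0, 0.045], [0, 0, 0, -170, -14, 0, 0.045], [0, 0, 0, -195, -17, 0, 0.045], [0, 0, 0, -205, -18, 0, 0.045], [0, 0, 0, -205, -18, 20, 0.045], [0, 0, 0, -205, -18, 40, 0.045], [0, 0, 0, -205, -18, 55, 0.045], [0, 0, 0, -205, -18, 55, 0.045]]}'

```text
clock: 30.65
eef_pos: [0.6337, -0.2107, 0.1018]
tool_rot: [0.001, 1.0, 0.001, -0.002]
ft_force: [-0.1, 0.6, -3.1]
grip_width: 0.0528
grasp_force: 63.5
```

```bash
python3 - <<'E'
from h import *
for i in range(4): imaging.camera("wrist")
o=get_obs(); R=Ro.from_quat(o["tool_rot"])
print(o["eef_pos"],o["tool_rot"],"move",R.inv().apply(np.array([.6363,-.211,.0905])-o["eef_pos"]),o["ft_force"])
E
```

```text
[ 0.63612332 -0.21139379  0.10505978] [ 4.42665014e-04  9.99999352e-01 -3.15833850e-04  9.99757136e-04] move [-0.00014721  0.00040313  0.01455986] [ 0.26607653  0.05162841 -2.360031  ]
```

To row units: 0.012 m is 12, 0.011 m is 11.

jog_arm --ticks '{"segments":[[0, 0, 0, 0, 0, 4, 0.045], [0, 0, 0, 0, 0, 8, 0.045], [0, 0, 0, 0, 0, 11, 0.045], [0, 0, 0, 0, 0, 12, 0.045], [0, 0, 0, 0, 0, 12, 0.045]]}'

```text
clock: 31.48
eef_pos: [0.6354, -0.2111, 0.0916]
tool_rot: [0.0, 1.0, 0.0, -0.0]
ft_force: [0.1, -0.2, -2.7]
grip_width: 0.0525
grasp_force: 63.6
```

```bash
python3 - <<'E'
from h import *
for i in range(4): imaging.camera("wrist")
o=get_obs(); R=Ro.from_quat(o["tool_rot"])
print(o["eef_pos"],o["tool_rot"],"move",R.inv().apply(np.array([.6363,-.211,.0895])-o["eef_pos"]),o["ft_force"])
E
```

```text
[ 0.63560679 -0.2111775   0.09200333] [ 3.93668852e-04  9.99999906e-01 -6.10932525e-05  1.68551594e-04] move [-0.00069222  0.00017835  0.00250354] [-0.10781317  0.34030203 -1.87810103]
```

To row units: 0.003 m is 3, 0.0025 m is 2.5.

jog_arm --ticks '{"segments":[[0, 0, 0, -0.6, 0, 1.5, 0.045], [0, 0, 0, -0.6, 0, 2.5, 0.045], [0, 0, 0, -0.6, 0, 3, 0.045], [0, 0, 0, -0.6, 0, 3, 0.045]]}'

```text
clock: 32.17
eef_pos: [0.6363, -0.2112, 0.0901]
tool_rot: [0.0, 1.0, -0.0, 0.001]
ft_force: [-3.9, 0.9, 5.3]
grip_width: 0.0523
grasp_force: 64.3
```

jog_arm --ticks '{"segments":[[0, 0, 0, 0, 0, 0, 0.085], [0, 0, 0, 0, 0, 0, 0.085], [0, 0, 0, 0, 0, 0, 0.085], [0, 0, 0, 0, 0, 0, 0.085]]}'

```text
clock: 32.67
eef_pos: [0.6361, -0.2111, 0.0886]
tool_rot: [0.0, 1.0, 0.0, -0.0]
ft_force: [0.9, 0.6, -0.1]
grip_width: 0.0848
grasp_force: 0.0
```

jog_arm --ticks '{"segments":[[0, 0, 0, 0, 0, -40, 0.085], [0, 0, 0, 0, 0, -100, 0.085], [0, 0, 0, 0, 0, -130, 0.085], [0, 0, 0, 60, 0, -130, 0.085], [0, 0, 0, 100, 40, -130, 0.085], [0, 0, 0, 100, 40, -130, 0.085]]}'

```text
clock: 33.42
eef_pos: [0.5313, -0.1685, 0.2178]
tool_rot: [-0.0, 1.0, 0.001, -0.003]
ft_force: [1.1, -0.5, 0.3]
grip_width: 0.0851
grasp_force: 0.0
```

```bash
python3 - <<'E'
from h import *
for i in range(4): imaging.camera("wrist")
o=get_obs();p,d,c=grab("wrist"); W=cloud(d,c); Z=np.where(d>0,W[...,2],0); cv2.imwrite("pics/w11.png",p[:,:,::-1]); np.savez("w11.npz",p=p,d=d,**c)
n=np.hypot(W[...,0]-.636,W[...,1]+.21)
for lo,hi in ((.134,.15),(.054,.068)):
    q=W[(Z>lo)&(Z<hi)&(n<.08)].astype(np.float32)[:,:2]*1000; print(len(q),cv2.minAreaRect(q))
print(o["eef_pos"],Z[n<.03].max())
E
```

```text
3257 ((635.6253051757812, -210.75961303710938), (49.93317794799805, 49.17097473144531), 77.1448974609375)
2935 ((635.1898803710938, -210.3992919921875), (61.97404098510742, 103.53189849853516), 81.96615600585938)
[ 0.53750332 -0.17160895  0.21950211] 0.142196960554608
```

View pics/w11.png

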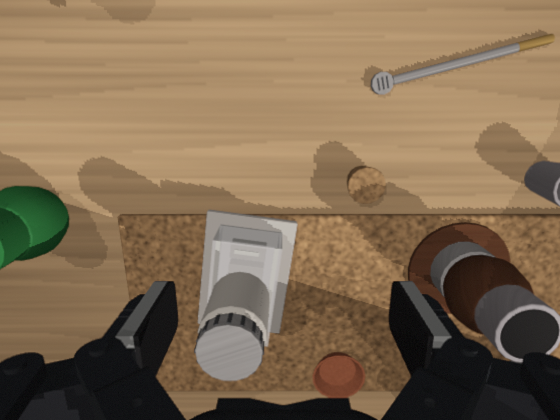

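The jar stands upright on the lid, centred (top at 140 mm). The bombilla is at px (380,83) to (555,38). Going over it with the fingers turned across the tube.

jog_arm --ticks '{"segments":[[0, 0, 1.326, 100, 155, 20, 0.085], [0, 0, 1.326, 100, 155, 20, 0.085], [0, 0, 1.326, 100, 155, 20, 0.085], [0, 0, 1.326, 100, 155, 20, 0.085], [0, 0, 1.326, 100, 155, 20, 0.085], [0, 0, 1.326, 100, 155, 20, 0.085], [0, 0, 1.326, 100, 155, 20, 0.085], [0, 0, 1.326, 100, 155, 20, 0.085], [0, 0, 1.326, 100, 155, 20, 0.085]]}'

```text
clock: 34.8
eef_pos: [0.4369, -0.0161, 0.1989]
tool_rot: [0.615, 0.789, 0.0, 0.0]
ft_force: [0.1, -1.3, 0.5]
grip_width: 0.0851
grasp_force: 0.0
```

```bash
cat > bom.py <<'E'
from h import *
for i in range(4): imaging.camera("wrist")
o=get_obs();p,d,c=grab("wrist"); W=cloud(d,c); Z=np.where(d>0,W[...,2],0); cv2.imwrite("pics/w12.png",p[:,:,::-1]); np.savez("w12.npz",p=p,d=d,**c)
R=Ro.from_quat(o["tool_rot"]); M=R.as_matrix()
m=(Z>.0045)&(Z<.014)&(W[...,0]>.38)&(W[...,0]<.48)&(W[...,1]>-.12)&(W[...,1]<.09)
m=blob(m,project([.431,-.017,.006],c)[0]); w=W[m][:,:2]*1000
v=cv2.fitLine(w.astype(np.float32),cv2.DIST_HUBER,0,.01,.01).ravel()
u=v[:2] if v[1]<0 else -v[:2]
s=(w-v[2:])@u; print(len(w),"ang",np.degrees(np.arctan2(u[1],u[0])),"len",s.max()-s.min(),"z95",np.percentile(Z[m],95))
O=v[2:]+u*(s.min()+s.max())/2; print("origin",O, "mouth",v[2:]+u*(s.min()+80),"lateral at strainer", np.abs((w-v[2:])@[-u[1],u[0]])[s>s.max()-14].max())
print(o["eef_pos"],"yaw",np.degrees(np.arctan2(M[1,0],M[0,0])),"move",R.inv().apply(np.r_[O/1000,.003]-o["eef_pos"]),o["joint_pos"][5])
E
python3 bom.py
```

```text
1601 ang -76.13092 len 158.83875539702592 z95 0.00896956093100256
origin [431.50633219 -13.52628992] mouth [431.6455097  -14.08998476] lateral at strainer 9.859764476987962
[ 0.43638194 -0.01602499  0.19881586] yaw 104.03058439304854 move [ 0.00360599 -0.00413385  0.19581566] 1.2892004519556648
```

View pics/w12.png

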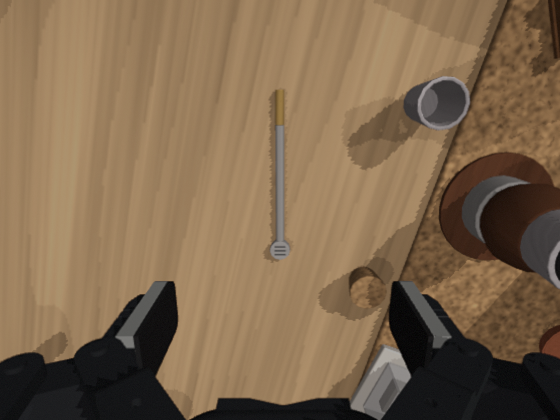

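The bombilla runs from mouthpiece (280,92) to strainer (280,250), aligned with the tool's x. Measured length 159 mm, origin (0.4315, -0.0138). Descending.

To row units: -0.005 m is -5, 0.192 m is 192.

jog_arm --ticks '{"segments":[[0, 0, -0.003, 3.7, -5, 60, 0.04], [0, 0, -0.003, 3.7, -5, 110, 0.04], [0, 0, -0.003, 3.7, -5, 150, 0.04], [0, 0, -0.003, 3.7, -5, 180, 0.04], [0, 0, -0.003, 3.7, -5, 192, 0.04], [0, 0, -0.003, 3.7, -5, 192, 0.04], [0, 0, -0.003, 3.7, -5, 192, 0.04]]}'

```text
clock: 35.92
eef_pos: [0.4317, -0.0136, 0.0079]
tool_rot: [0.615, 0.789, 0.001, 0.001]
ft_force: [0.3, -0.3, 0.3]
grip_width: 0.0397
grasp_force: 0.0
```

```bash
python3 - <<'E'
from h import *
for i in range(4): imaging.camera("wrist")
o=get_obs();R=Ro.from_quat(o["tool_rot"])
print(o["eef_pos"],R.inv().apply(np.array([.4315,-.0136,.002])-o["eef_pos"]),o["grip_width"])
E
```

```text
[ 0.43134603 -0.01361322  0.00773653] [-2.16001224e-05  1.41090908e-04  5.73683099e-03] 0.03971906295286447
```

jog_arm --ticks '{"segments":[[0, 0, 0, 0, 0, 3, 0.04], [0, 0, 0, 0, 0, 5.5, 0.04], [0, 0, 0, 0, 0, 5.5, 0.02], [0, 0, 0, 0, 0, 5.5, 0], [0, 0, 0, 0, 0, 5.5, 0], [0, 0, 0, 0, 0, 5.5, 0], [0, 0, 0, 0, 0, 5.5, 0]]}'

```text
clock: 37.0
eef_pos: [0.4305, -0.0136, 0.0014]
tool_rot: [0.615, 0.789, 0.0, 0.0]
ft_force: [-0.4, 1.0, 2.3]
grip_width: 0.0051
grasp_force: 58.8
```

jog_arm --ticks '{"segments":[[0, 0, 0, 0, 0, -20, 0], [0, 0, 0, 0, 0, -60, 0], [0, 0, 0, 0, 0, -100, 0], [0, 0, 0, 0, 0, -120, 0], [0, 0, 0, 0, 0, -120, 0]]}'

```text
clock: 37.62
eef_pos: [0.4319, -0.0136, 0.1227]
tool_rot: [0.615, 0.789, 0.001, 0.002]
ft_force: [-0.3, -0.2, -1.4]
grip_width: 0.0047
grasp_force: 58.8
```

```bash
python3 - <<'E'
from h import *
for i in range(4): imaging.camera("wrist")
o=get_obs();p,d,c=grab("wrist"); W=cloud(d,c); R=Ro.from_quat(o["tool_rot"]).as_matrix(); T=(W-o["eef_pos"])@R*1000
cv2.imwrite("pics/w13.png",p[:,:,::-1]); np.savez("w13.npz",p=p,d=d,T=T,**c)
print(o["eef_pos"],np.degrees(np.arctan2(R[1,0],R[0,0])),o["grip_width"],o["grasp_force"])
m=(abs(T[...,1])<12)&(T[...,2]>-25)&(T[...,2]<25)&(T[...,0]>15)&(T[...,0]<120)&(d>0)
q=T[m]; print(len(q)); 
for a in range(15,100,8):
    k=q[(q[:,0]>=a)&(q[:,0]<a+8)]; print(a,len(k),np.median(k,0).round(1) if len(k) else "",end="; ")
print(q[:,0].max())
E
```

```text
[ 0.42933274 -0.0135441   0.11992168] 104.15111448309187 0.004708620681616415 58.850194215774536
3430
15 360 [19.  -0.9 -5.8]; 23 377 [27.1 -0.9 -5.9]; 31 381 [35.  -0.9 -5.9]; 39 413 [43.1 -0.9 -5.9]; 47 435 [51.  -0.9 -5.8]; 55 456 [59.1 -0.9 -5.9]; 63 475 [67.  -0.9 -5.9]; 71 491 [75.  -0.9 -5.9]; 79 42 [79.3 -0.9 -5.5]; 87 0 ; 95 0 ; 79.44137822318501
```

View pics/w13.png

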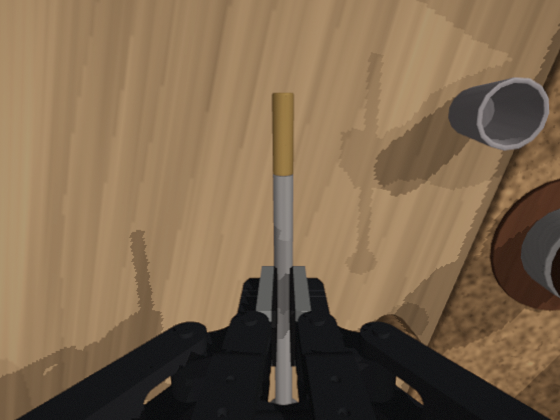

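The bombilla is held level along the tool's x: mouthpiece end at +79.4, so its middle is at T x = -0.6, and its underside is 2 mm below the TCP. Next a close look at the rest.

To row units: 0.169 m is 169, 0.138 m is 138.

jog_arm --ticks '{"segments":[[0, 0, 0, 20, 25, -40, 0], [0, 0, 0, 55, 67, -40, 0], [0, 0, 0, 90, 110, -40, 0], [0, 0, 0, 120, 147, -40, 0], [0, 0, 0, 138, 169, -40, 0], [0, 0, 0, 138, 169, -40, 0], [0, 0, 0, 138, 169, -40, 0]]}'

```text
clock: 38.75
eef_pos: [0.5596, 0.161, 0.16]
tool_rot: [0.615, 0.789, -0.001, -0.001]
ft_force: [-0.9, 0.2, -0.4]
grip_width: 0.0047
grasp_force: 59.0
```

```bash
python3 - <<'E'
from h import *
for i in range(5): imaging.camera("wrist")
o=get_obs();p,d,c=grab("wrist"); W=cloud(d,c); Z=np.where(d>0,W[...,2],0); R=Ro.from_quat(o["tool_rot"]).as_matrix()
cv2.imwrite("pics/w14.png",p[:,:,::-1])
print(o["eef_pos"],np.degrees(np.arctan2(R[1,0],R[0,0])))
n=np.hypot(W[...,0]-.65,W[...,1]-.186)
m=(Z>.023)&(Z<.035)&(n<.065); q=W[m].astype(np.float32)*1000; print("tops",len(q),cv2.minAreaRect(q[:,:2].copy()),np.median(q[:,2]))
l=(Z>.0125)&(Z<.035)&(n<.065)
k,_=cv2.findContours(blob(l,project([.65,.186,.02],c)[0]).astype(np.uint8),0,cv2.CHAIN_APPROX_NONE);k=max(k,key=cv2.contourArea)[:,0]
print("whole",cv2.minAreaRect((W[l]*1000)[:,:2].astype(np.float32)),k.min(0),k.max(0))
# per-post tops
nn,lab,st,ce=cv2.connectedComponentsWithStats(m.astype(np.uint8))
for i in range(1,nn):
    if st[i,4]>20: t=W[lab==i][:,:2].astype(np.float32)*1000; print(st[i,4],np.round(cv2.minAreaRect(t)[0],1),np.round(cv2.minAreaRect(t)[1],1))
E
```

```text
[0.56029921 0.16070064 0.16151603] 104.08533619162766
tops 983 ((650.1784057617188, 186.98593139648438), (86.27396392822266, 50.11610412597656), 33.23410415649414) 27.8033
whole ((648.4929809570312, 189.37831115722656), (89.99547576904297, 57.16598129272461), 33.18633270263672) [337 145] [465 241]
277 [671.8 223. ] [10.  13.3]
229 [608.5 181.6] [10.5 13.6]
248 [692.1 192.5] [10.2 13.2]
229 [628.8 150.9] [10.8 13.3]
```

View pics/w14.png

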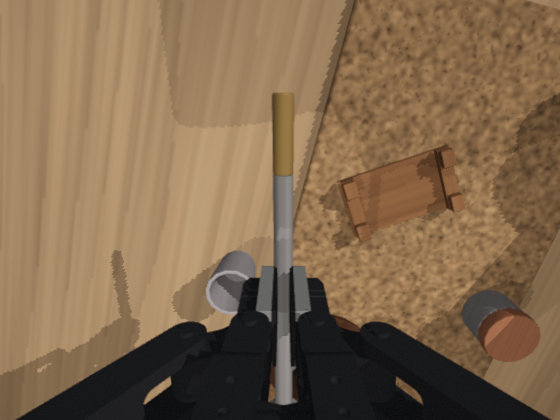

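The rest is at px (337–465, 145–241). Its four post tops give centre (0.6503, 0.187), yaw 33.25°, top z 27.8 (expected 28). Turning and moving over it.

To row units: 0.1 m is 100, 0.0947 m is 94.7.

jog_arm --ticks '{"segments":[[0, 0, 0.18, 3.5, 94.7, 0, 0], [0, 0, 0.36, 3.5, 94.7, 0, 0], [0, 0, 0.54, 3.5, 94.7, 0, 0], [0, 0, 0.72, 3.5, 94.7, 0, 0], [0, 0, 0.9, 3.5, 94.7, 0, 0], [0, 0, 1.08, 3.5, 94.7, 0, 0], [0, 0, 1.2, 3.5, 94.7, 30, 0], [0, 0, 1.236, 3.5, 94.7, 60, 0], [0, 0, 1.236, 3.5, 94.7, 90, 0], [0, 0, 1.236, 3.5, 94.7, 100, 0]]}'

```text
clock: 40.3
eef_pos: [0.6499, 0.1873, 0.0591]
tool_rot: [0.958, 0.287, -0.002, -0.0]
ft_force: [0.2, -0.7, -0.8]
grip_width: 0.005
grasp_force: 59.1
```

```bash
cat > rep.py <<'E'
from h import *
import sys
for i in range(5): imaging.camera("wrist")
o=get_obs(); R=Ro.from_quat(o["tool_rot"]);M=R.as_matrix()
print(o["eef_pos"],np.degrees(np.arctan2(M[1,0],M[0,0])),M[2],o["joint_pos"][5],o["ft_force"],"move",R.inv().apply(np.array([.6511,.1873,.0225])-o["eef_pos"]))
E
python3 rep.py
```

```text
[0.65274374 0.18831658 0.06307218] 33.327133438563756 [ 2.78269563e-03  8.90198552e-04 -9.99995732e-01] 2.8408104317345795 [-0.90119672  0.36110169  0.13801574] move [-2.04484300e-03 -8.98072563e-05  4.05665824e-02]
```

To row units: 0.034 m is 34, 0.03 m is 30.

jog_arm --ticks '{"segments":[[0, 0, 0, -1, 0, 12, 0], [0, 0, 0, -1, 0, 22, 0], [0, 0, 0, -1, 0, 30, 0], [0, 0, 0, -1, 0, 34, 0], [0, 0, 0, -1, 0, 34, 0]]}'

```text
clock: 41.18
eef_pos: [0.6504, 0.1874, 0.0267]
tool_rot: [0.958, 0.287, -0.001, 0.0]
ft_force: [-0.3, 0.3, -0.0]
grip_width: 0.0047
grasp_force: 59.1
```

```bash
python3 rep.py
```

```text
[0.65112424 0.18764346 0.02780627] 33.333582583116794 [ 8.89806932e-04  2.76060247e-04 -9.99999566e-01] 2.8403931564175964 [ 0.20591032  0.72397175 -0.31961895] move [-0.00021371  0.00027217  0.00530616]
```

To row units: 0.0055 m is 5.5, 0.004 m is 4.

jog_arm --ticks '{"segments":[[0, 0, 0, 0, 0, 2, 0], [0, 0, 0, 0, 0, 4, 0], [0, 0, 0, 0, 0, 5.5, 0], [0, 0, 0, 0, 0, 5.5, 0], [0, 0, 0, 0, 0, 5.5, 0]]}'

```text
clock: 42.05
eef_pos: [0.6507, 0.1875, 0.0218]
tool_rot: [0.958, 0.287, -0.0, 0.0]
ft_force: [-0.6, 0.2, 0.2]
grip_width: 0.0048
grasp_force: 59.1
```

```bash
python3 rep.py
```

```text
[0.65080272 0.18753879 0.02184526] 33.33362490834717 [ 1.04597541e-04  1.84814455e-05 -9.99999994e-01] 2.840369411952528 [-0.40643101 -0.30620879 -0.13520206] move [ 0.00011722  0.00036288 -0.00065472]
```

jog_arm --ticks '{"segments":[[0, 0, 0, 0, 0, 0, 0.04], [0, 0, 0, 0, 0, 0, 0.04], [0, 0, 0, 0, 0, 0, 0.04]]}'

```text
clock: 42.68
eef_pos: [0.6508, 0.1876, 0.0219]
tool_rot: [0.958, 0.287, 0.0, 0.0]
ft_force: [0.2, -0.2, -0.4]
grip_width: 0.0401
grasp_force: 0.0
```

jog_arm --ticks '{"segments":[[0, 0, 0, 0, 0, -30, 0.04], [0, 0, 0, 0, 0, -80, 0.04], [0, 0, 0, 0, 0, -140, 0.04], [0, 0, 0, 0, 0, -160, 0.04], [0, 0, 0, 0, 0, -160, 0.04]]}'

```text
clock: 43.3
eef_pos: [0.6522, 0.1879, 0.1846]
tool_rot: [0.958, 0.287, 0.003, 0.0]
ft_force: [0.3, -0.2, -0.2]
grip_width: 0.04
grasp_force: 0.0
```

```bash
python3 - <<'E'
from h import *
for i in range(5): imaging.camera("wrist")
o=get_obs();p,d,c=grab("wrist"); W=cloud(d,c); Z=np.where(d>0,W[...,2],0); cv2.imwrite("pics/w15.png",p[:,:,::-1])
R=np.array([.8361,.5486]); D=(W[...,:2]-[.6503,.187])*1000
a=D@R; b=D@np.array([-R[1],R[0]])
m=(Z>.017)&(Z<.033)&(abs(b)<9)&(abs(a)<95)
q=np.c_[a[m],b[m],Z[m]*1000]; print(o["eef_pos"],len(q),"along",np.percentile(q[:,0],[.5,99.5]))
for s in range(-90,90,15):
    k=q[(q[:,0]>=s)&(q[:,0]<s+15)]; print(s,np.median(k,0).round(1) if len(k) else "",end="; ")
E
```

```text
[0.64961506 0.18718738 0.17932718] 2269 along [-78.58267523  78.37996775]
-90 [-77.    1.4  27.8]; -75 [-67.2   0.5  27.7]; -60 [-52.2   1.4  27.3]; -45 [-37.5   0.6  25.4]; -30 [-22.5   1.4  27.2]; -15 [-7.6  1.5 27.2]; 0 [ 7.5  1.5 27.3]; 15 [22.6  1.5 27.3]; 30 [38.2  0.7 25.2]; 45 [53.2  1.5 27.2]; 60 [67.5  1.5 27.2]; 75 [76.9  1.5 26.9];
```

The bombilla lies level in both notches, its ends at ±78.5 mm about the rest's middle. Final check by numbers only.

```bash
python3 - <<'E'
from h import *
from workcell import workorder
p,d,c=grab("top"); W=cloud(d,c); Z=np.where(d>0,W[...,2],-1)
z=np.load("top0.npz"); Z0=cloud(z["d"],c); Z0=np.where((z["d"]>0)[...,None],Z0,-1)
for n,x,y,lo,hi,r in [("tumbler",.535,.0815,.04,.056,.04),("stopper",.537,-.094,.022,.038,.04)]:
    for w in (Z0,W):
        q=w[(w[...,2]>lo)&(w[...,2]<hi)&(np.hypot(w[...,0]-x,w[...,1]-y)<r)]; print(n,len(q),(q.mean(0)*1000).round(1))
for n,x,y in [("jar",.636,-.211),("gourd",.63,.01)]:
    k=np.hypot(W[...,0]-x,W[...,1]-y)<.05; t=W[k]; t=t[t[:,2]>t[:,2].max()-.01]; print(n,len(t),t[:,2].max(),(t.mean(0)*1000).round(1))
o=get_obs(); print(o["clock"],o["eef_pos"])
E
```

```text
tumbler 70 [536.2  83.1  45.6]
tumbler 70 [535.8  82.5  45.8]
stopper 161 [537.3 -94.5  28.8]
stopper 161 [537.3 -94.5  28.8]
jar 405 0.14240347194476774 [ 635.6 -211.8  138.4]
gourd 376 0.13190007541143778 [626.    9.  127.1]
43.65 [0.6499642  0.18731433 0.17989397]
```

```bash
python3 -c "
from workcell import workorder
print(workorder.job_done())"
```

```text
the job is handed in; nothing more can be done
None
```

The mate service is set out in the order asked and handed in at about 44 s, with everything measured in place and the tumbler and stopper not shifted, but I viewed 17 pictures, over the limit of 14.

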